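Secure specimen pots under a retaining bar and dot-mark the batch

ROBOT

A 6-joint arm with a two-finger parallel gripper is mounted at the origin on the work surface. World frame = base frame: x ahead of the robot, y to its left, z up, the work surface at z = 0. Lengths are in m, angles in rad, forces in N, time in s.
With the tool pointing down it reaches from about 0.325 to 0.9 m from the base axis. Payload 6.1 kg.
Tool frame: the origin (TCP) lies at the very end of the fingers, on their centre line; the grasp point (between the pads) lies 19 mm behind it; z points along the fingers, x is the direction in which the jaws open and shut, and the axes are right-handed (so a half turn about z gives the same grasp; the last joint's range is limited). The gripper opens to 85 mm and grips with 20 to 120 N. Pads are 22 mm wide; open, the fingers measure 114 mm over their backs; the gripper's body (76 mm by 85 mm) begins 54 mm behind the grasp point. The pads swing forward as they close: fully open they stand 13 mm farther back than shut.
Start: joints at [0.993, 0.22, 1.526, -0, 1.395, -0.126], TCP at [0.273, 0.562, 0.231] pointing down, gripper open.
Joint ranges: [-2.98, 2.98], [-0.91, 2.08], [0.09, 2.57], [-1.24, 4.39], [0.2, 2.65], [-2.68, 2.68]. Speed limits (rad/s): [2.57, 2.57, 3.01, 3.14, 3.14, 3.14].

INTERFACE

Orientations are given as a unit quaternion [x, y, z, w].
In Python, from plant import r, eyes gives the robot as it stands.
- The arm moves only by the shell command python3 -m pendant 'ROWS' [FORCE]. ROWS is JSON, one flat list of numbers, 7 for each row, row after row: the shift along the world's x, y, z in mm, then the turn, a rotation vector about the world's x, y, z in degrees, then the finger opening in mm, from 0 to 85.4. In form: [x, y, z, ax, ay, az, claw, x, y, z, ax, ay, az, claw, ...]. A call has 1 to 12 rows; each row shifts and turns the pose as measured when the row begins; what a row does not reach is not made up. A row lasts 1/8 s, in which the tool goes at most 62.5 mm and 10.7 degrees, less where a joint would pass 70% of its speed; a pose out of reach is approached as far as the arm can. A call with a gripper value outside its range is refused whole. The fingers move at their own pace and stop on an object; FORCE is the grip in N (left out, the last holds). Time passes only in rows, so rows that do not move let the fingers close. It gives the time, the measured TCP pose, the force and the opening at its end, in the units of the state.
- r.sense(): the state, without advancing time (a new reading comes with each control period).
- eyes.snapshot(name): name is "side" or "top"; returns (picture, depth): 420x560x3 uint8, red, green, blue; 420x560 float32, m along the optical axis (not along the pixel's ray), 0 where there is no reading.
- eyes.camera_params(name): a dict with "intrinsics" (3x3 intrinsics, pixels), "eye" and "attitude" of the camera in the world. Camera axes: x right, y down, z forward; pixel columns grow to the right and rows downward; lengths in m; the calibration is good to about 2 mm. A picture is of the moment at which its call begins. camera_params takes no time and is no camera call.
- r.sign_off(): hands the job in, once; it reports no verdict.
The state is a dict: "time_s": time; "joint_positions": joint angles; "joint_vel": joint speeds; "tau": joint torques, N m; "position": TCP position; "tcp_rot": TCP orientation; "ft_force": force on the tool from outside, world axes, zero at the start; "ft_torque": the same for the moment, N m; "finger_gap": finger opening in m.
Only numpy, scipy, OpenCV 4.12 (cv2) and the standard library are available. Lean on these libraries where they do the work, as an engineer would, in place of code of your own. Each camera call takes 0.05 s, during which the arm holds its last target.

TASK

Draw the carriage back to its loading stop, at the end of the track away from the marking stand, then stand every specimen pot upright in the carriage's trough, and lay the retaining bar across the carriage's two end blocks, in their notches, with its dotted end towards the marking stand. Then slide the carriage along by its post until the dot on the bar lies under the marking tip, press the plunger fully down and let it spring back, and draw the loaded carriage, bar still in place, back to its loading stop. The pots are thin glass: hold them gently, with no more than about 40 N of grip, and leave the dropper bottle, the jar and the sample tray where they are.

Things in the scene. Friction and masses are not known exactly. Their poses are not given: they have to be found in the camera images.
- track: grey flat guide track fixed to the bench, 150 x 460 mm and 10 mm high; origin on the bench, on the centre line of bar and trough, at the middle of its length; its y axis is the slide direction, +y towards the marking stand's end (it may be turned a few degrees)
- carriage (a joint): travel of the aluminium carriage along the track's +y, in m: 0 at the loading stop (the -y end), 0.20 at the far end; it stays where left (about 2.5 N of friction). At 0 the trough point is 100 mm to the -y side of the track's origin
- trough (a point): centre of the carriage's trough floor, 24 mm above the bench; axes as the track's. Trough 44 mm wide (x), 176 long (y), side walls 5 thick, 6 high. At y = -100 and +100 mm an end block, 52 wide (x), 24 long (y), top 45 mm above this floor; lips 5 mm high on it leave a notch 36 mm wide for the bar. Carriage plate 135 x 250 mm, x -97 to +37
- handle (a point): grip point on the upright steel post of the carriage, 16 mm diameter, on the robot's side of the carriage; the post's top is 10 mm above this point, the plate 52 mm below it (the post's lowest 6 mm carry a 30 mm collar)
- tip (a point): lower point of the marking tip, straight below the plunger on the marking stand; with the plunger up it is 89 mm above the bench, 12 mm above the top of a laid bar
- plunger_head (a point): centre of the top of the plunger's black round head, 28 mm diameter, 195 mm above the bench when up; press it straight down
- plunger (a joint): plunger travel downwards in m: 0 up, 0.010 fully down (a spring of about 5 N returns it)
- stand: marking stand, fixed; origin on the bench straight below the tip, axes as the track's. Its upright post, 24 x 30 mm, stands 115 mm behind the tip (+x), an arm 26 mm wide, from 137 to 155 mm above the bench, reaches forward from it to the tip
- bar: steel retaining bar, 30 mm wide (x), 240 mm long (y), 8 mm thick, with a black grip block in the middle, 20 mm wide (x), 40 mm long (y), from 8 to 30 mm above the underside; origin at the centre of its underside
- mark (a point): black dot, 10 mm diameter, on the bar's top face 85 mm from the middle (the bar's +y end)
- pot1: glass specimen pot with black lid, 36 mm diameter, 42 mm high; origin at the centre of its underside, z up (may be absent)
- pot2: glass specimen pot with black lid, 36 mm diameter, 42 mm high; origin at the centre of its underside, z up (may be absent)
- pot3: glass specimen pot with black lid, 36 mm diameter, 42 mm high; origin at the centre of its underside, z up (may be absent)
- pot4: glass specimen pot with black lid, 36 mm diameter, 42 mm high; origin at the centre of its underside, z up (may be absent)
- dropper: amber dropper bottle, 44 mm diameter, 85 mm high, not to be moved
- jar: closed jar, 56 mm diameter, 60 mm high, not to be moved
- sample_tray: white divided sample tray, 70 x 110 mm, 25 mm high, not to be moved

How it is judged:
By the outcome, as a careful person would: the job done as asked, in the order asked, and still so for the second after the job is handed in, with the robot touching nothing.
Of pot1, pot2, pot3, pot4 only 2 to 4 are there at a start; the rules pass over those that are not, and their reading is None.
At some moment in a run one of bar, pot1, pot2, pot3, pot4 may be knocked a few centimetres aside while the robot is not near it.
It also fails if it takes over 210 s, if anything falls off the work surface, if the arm or the gripper's body presses on something with over 40 N, if the wrist force passes 120 N, or if a joint passes its speed limit or range.

## Working session

There is one attempt and no reset: what is moved stays moved. The work goes in short steps, Python scripts to look and compute and a shell command to move; the robot and the scene stay as the last step left them, time stands still between calls to the robot, and variables do not carry over. Pictures are saved under pics/ and viewed, and the job is handed in when it is done.

```bash
ls; mkdir -p pics; python3 - <<'E'
from plant import r,eyes
import cv2,numpy as np
print(r.sense())
for n in("side","top"):
    p,d=eyes.snapshot(n); cv2.imwrite(f"pics/{n}0.png",p[:,:,::-1]); np.savez(f"pics/{n}0.npz",p=p,d=d)
    print(n,eyes.camera_params(n))
E
```

```text
pics
{'time_s': 0.0, 'joint_positions': array([ 9.92891992e-01,  2.21260255e-01,  1.52763875e+00, -2.39923895e-05,
        1.39467899e+00, -1.26079853e-01]), 'joint_vel': array([-0.00027938, -0.00100691,  0.00023725,  0.00208316, -0.00183773,
        0.00013839]), 'tau': array([-2.02448296e-04, -4.96896422e+01, -3.89399564e+01, -4.55332258e-05,
        1.10573813e-02,  1.97286624e-05]), 'position': array([0.27254067, 0.56176402, 0.23016347]), 'tcp_rot': array([ 8.47526530e-01,  5.30752103e-01, -8.95928550e-04,  4.27602490e-04]), 'ft_force': array([ 0.05489692,  0.05070788, -0.70434541]), 'ft_torque': array([ 0.03114178, -0.0308164 , -0.00260401]), 'finger_gap': 0.08555837426937399}
side {'intrinsics': array([[512.86829528,   0.        , 274.65990503],
       [  0.        , 512.86829528, 211.40013472],
       [  0.        ,   0.        ,   1.        ]]), 'eye': array([ 0.16402788, -0.66534598,  0.98370746]), 'attitude': array([ 0.88999046, -0.26736939,  0.10993576, -0.35262547])}
top {'intrinsics': array([[474.03709   ,   0.        , 277.91667093],
       [  0.        , 474.03709   , 205.54273694],
       [  0.        ,   0.        ,   1.        ]]), 'eye': array([ 0.36008386, -0.01289323,  1.5301984 ]), 'attitude': array([-0.70194311,  0.70753562, -0.05239415,  0.0626425 ])}
```

View pics/side0.png

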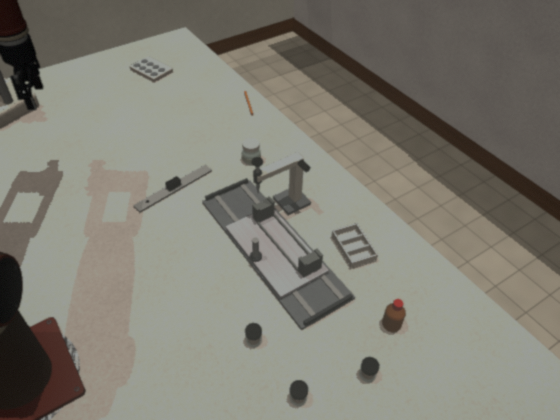

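View pics/top0.png

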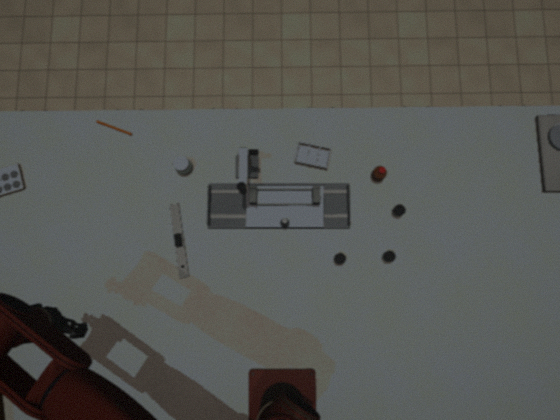

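Side view: the track runs from about (210,200) to (340,300), with the stand at (285,190), bar at (175,188), and three pots at (254,331), (299,390) and (370,367). The top view shows the same layout, with pots at (340,258), (389,256) and (399,210) and the bar at (179,240). I'll zoom in on the crops.

```bash
cat > h.py <<'E'
import numpy as np,cv2
from scipy.spatial.transform import Rotation as R
from plant import r,eyes
C={n:eyes.camera_params(n) for n in("side","top")}
def ray(n,u,v):
    c=C[n];K=c["intrinsics"];d=np.array([(u-K[0,2])/K[0,0],(v-K[1,2])/K[1,1],1.])
    return np.array(c["eye"]),R.from_quat(c["attitude"]).apply(d)
def onz(n,u,v,z):
    o,d=ray(n,u,v);return o+d*(z-o[2])/d[2]
def proj(n,p):
    c=C[n];q=R.from_quat(c["attitude"]).inv().apply(np.asarray(p,float)-c["eye"]);K=c["intrinsics"]
    return np.array([K[0,0]*q[0]/q[2]+K[0,2],K[1,1]*q[1]/q[2]+K[1,2]])
def tri(ps,pt):
    (o1,d1),(o2,d2)=ray("side",*ps),ray("top",*pt)
    A=np.stack([d1,-d2],1);s=np.linalg.lstsq(A,o2-o1,rcond=None)[0]
    a=o1+d1*s[0];b=o2+d2*s[1];return (a+b)/2,np.linalg.norm(a-b)
def cloud(n,d):
    c=C[n];K=c["intrinsics"];v,u=np.mgrid[:420,:560];P=np.stack([(u-K[0,2])/K[0,0]*d,(v-K[1,2])/K[1,1]*d,d],-1)
    return R.from_quat(c["attitude"]).apply(P.reshape(-1,3)).reshape(420,560,3)+c["eye"]
def snap(tag,boxes=None,s=4):
    out={}
    for n in("side","top"):
        p,d=eyes.snapshot(n);np.savez(f"pics/{n}{tag}.npz",p=p,d=d);out[n]=(p,d)
        cv2.imwrite(f"pics/{n}{tag}.png",p[:,:,::-1])
        if boxes and n in boxes: crop(p,boxes[n],f"pics/{n}{tag}z.png",s)
    return out
def crop(p,b,f,s=4):
    x0,y0,x1,y1=b;c=p[y0:y1,x0:x1,::-1].astype(float)
    c=np.clip((c/255)**0.6*255,0,255).astype(np.uint8)
    c=cv2.resize(c,None,fx=s,fy=s,interpolation=cv2.INTER_CUBIC)
    for x in range((x0//20+1)*20,x1,20):cv2.line(c,((x-x0)*s,0),((x-x0)*s,6),(0,0,255),1);cv2.putText(c,str(x),((x-x0)*s,16),0,.35,(0,0,255),1)
    for y in range((y0//20+1)*20,y1,20):cv2.line(c,(0,(y-y0)*s),(6,(y-y0)*s),(0,0,255),1);cv2.putText(c,str(y),(8,(y-y0)*s),0,.35,(0,0,255),1)
    cv2.imwrite(f,c)
def load(n,tag):
    z=np.load(f"pics/{n}{tag}.npz");return z["p"],z["d"]
E
python3 - <<'E'
from h import *
p,d=load("top",0);crop(p,(160,130,360,280),"pics/t0z.png",4)
p,d=load("side",0);crop(p,(125,130,325,280),"pics/s0z.png",4);crop(p,(220,220,420,410),"pics/s0y.png",3)
E
```

```text
(no output)
```

View pics/t0z.png

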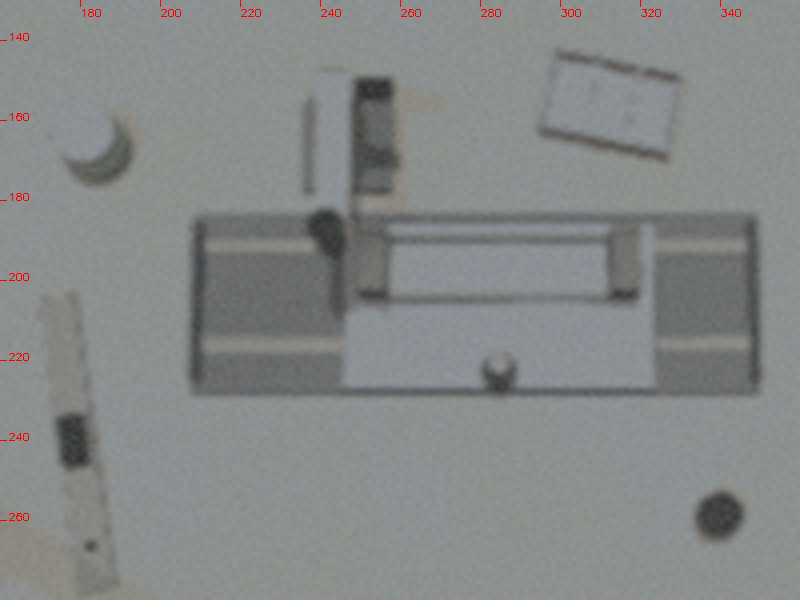

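View pics/s0z.png

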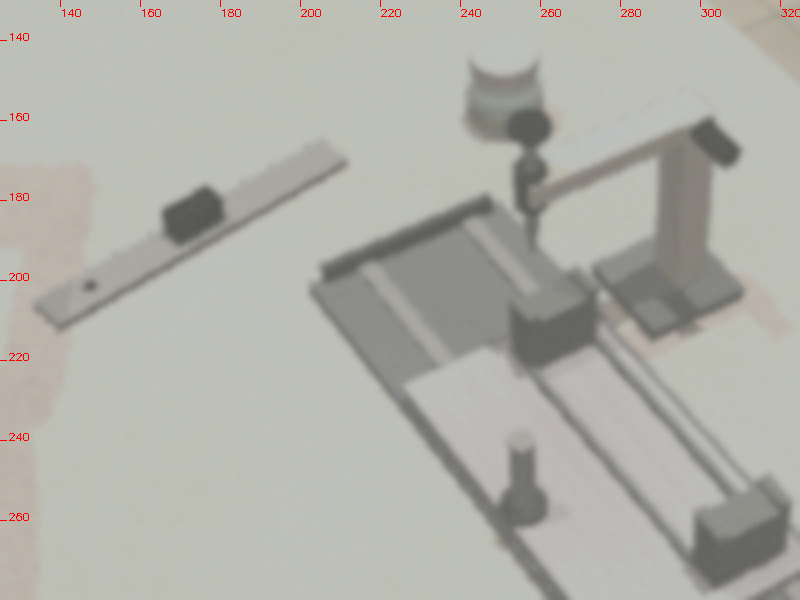

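View pics/s0y.png

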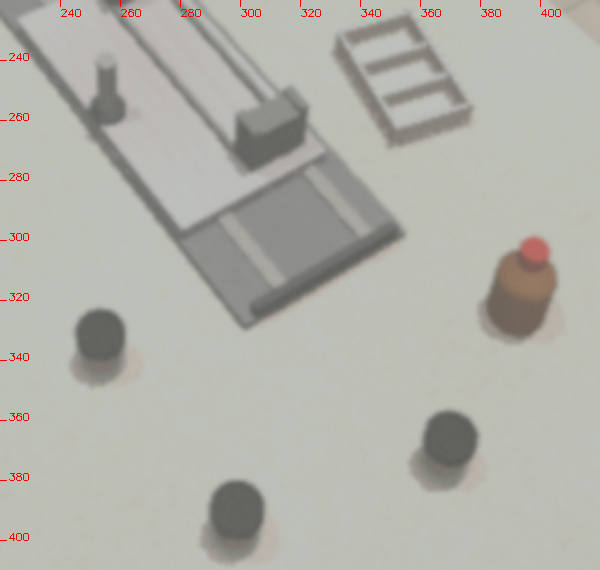

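Three pots are standing, and the bar's dotted end points back towards the robot. The carriage sits about mid-travel. Next I'll measure everything from both views.

```bash
python3 - <<'E'
from h import *
np.set_printoptions(precision=4,suppress=True)
# pots: dark lid blobs
P={}
for n in("side","top"):
    p,d=load(n,0);g=p.max(2).astype(int);m=(g<62).astype(np.uint8)
    k,l,st,ce=cv2.connectedComponentsWithStats(m)
    print(n,[(st[i].tolist(),ce[i].round(1).tolist()) for i in range(1,k) if 25<st[i,4]<1500])
p,d=load("top",0)
X=cloud("top",d)
for q in[(340,258),(389,256),(399,210),(284,220),(253,193),(316,193),(241,187),(179,240),(178,215),(290,205),(280,222),(330,205)]:print(q,X[q[1],q[0]])
for q in [(208.5,184.5),(349.5,184.5),(349.5,228.5),(208.5,228.5)]:print("track",onz("top",*q,0.010))
E
```

```text
side [([0, 71, 12, 32, 188], [4.1, 90.4]), ([252, 158, 10, 9, 71], [256.6, 161.6]), ([298, 161, 11, 10, 63], [303.1, 165.6]), ([254, 171, 7, 13, 42], [256.4, 175.8]), ([166, 177, 15, 14, 121], [172.8, 183.7]), ([207, 180, 41, 20, 114], [226.7, 189.4]), ([253, 204, 21, 17, 199], [262.7, 213.1]), ([298, 259, 23, 17, 195], [309.0, 267.3]), ([304, 297, 48, 29, 160], [327.9, 311.0]), ([246, 324, 15, 16, 196], [253.1, 331.6]), ([362, 358, 16, 18, 234], [369.5, 366.4]), ([291, 381, 16, 19, 252], [298.5, 390.1]), ([34, 391, 50, 29, 133], [56.6, 407.4])]
top [([535, 116, 25, 77, 303], [541.3, 158.0]), ([547, 128, 13, 23, 89], [551.6, 140.7]), ([248, 149, 12, 30, 304], [252.7, 163.6]), ([178, 162, 15, 14, 96], [186.4, 170.2]), ([295, 162, 32, 8, 58], [310.4, 165.4]), ([0, 165, 26, 32, 81], [16.9, 184.0]), ([371, 167, 15, 16, 144], [377.2, 175.4]), ([2, 174, 6, 6, 27], [4.8, 176.7]), ([207, 182, 59, 47, 829], [231.6, 201.2]), ([342, 184, 8, 44, 161], [347.1, 204.8]), ([311, 187, 9, 19, 61], [314.3, 197.3]), ([392, 204, 14, 13, 129], [398.3, 210.4]), ([221, 219, 9, 7, 26], [225.7, 221.6]), ([243, 221, 83, 8, 187], [283.6, 226.8]), ([174, 233, 10, 15, 109], [178.2, 239.7]), ([382, 251, 13, 12, 121], [388.3, 256.4]), ([334, 253, 12, 12, 112], [339.3, 258.6])]
(340, 258) [ 0.4371 -0.1845  0.0426]
(389, 256) [ 0.4424 -0.3381  0.038 ]
(399, 210) [ 0.5863 -0.3742  0.0459]
(284, 220) [ 0.5521 -0.0111  0.0874]
(253, 193) [0.6398 0.0851 0.0748]
(316, 193) [ 0.6382 -0.1118  0.0735]
(241, 187) [0.634  0.1113 0.1982]
(179, 240) [0.4981 0.3222 0.0351]
(178, 215) [0.5822 0.334  0.0073]
(290, 205) [ 0.6087 -0.0307  0.0267]
(280, 222) [0.5534 0.0018 0.0304]
(330, 205) [ 0.61   -0.1606  0.0113]
track [0.6821 0.2357 0.01  ]
track [ 0.6775 -0.2259  0.01  ]
track [ 0.533  -0.2214  0.01  ]
track [0.5369 0.2332 0.01  ]
```

```bash
cat > meas.py <<'E'
from h import *
np.set_printoptions(precision=4,suppress=True)
def lids(p,n,lo=20,hi=62):
    g=p.max(2).astype(int);m=(g<hi).astype(np.uint8);k,l,st,ce=cv2.connectedComponentsWithStats(m)
    return [tuple(ce[i]) for i in range(1,k) if 80<st[i,4]<330 and .7<st[i,2]/st[i,3]<1.4]
def pots(tag):
    t=[];ps,_=load("side",tag);pt,d=load("top",tag);X=cloud("top",d)
    for a in lids(pt,"top"):
        for b in lids(ps,"side"):
            q,e=tri(b,a)
            if e<.008 and .02<q[2]<.06: t.append((q,e,a,b))
    return t
if __name__=="__main__":
    import sys;tag=sys.argv[1]
    for q,e,a,b in pots(tag):print("pot",q,"err",round(e,4),np.round(a,1),np.round(b,1),"z.042 top/side",onz("top",*a,.042)[:2],onz("side",*b,.038)[:2])
E
python3 meas.py 0; python3 - <<'E'
from h import *
np.set_printoptions(precision=4,suppress=True)
for n in("side","top"):
    p,d=load(n,0);X=cloud(n,d)
    def st(name,x0,x1,y0,y1,z0,z1):
        m=(d>0)&(X[...,0]>x0)&(X[...,0]<x1)&(X[...,1]>y0)&(X[...,1]<y1)&(X[...,2]>z0)&(X[...,2]<z1)
        q=X[m]; 
        if len(q):print(n,name,len(q),"med",np.median(q,0),"lo",np.percentile(q,3,0),"hi",np.percentile(q,97,0))
    st("posttop",.53,.58,-.05,.03,.075,.095)
    st("blk+",.59,.68,.06,.108,.055,.09)
    st("blk-",.59,.68,-.14,-.09,.055,.09)
    st("head",.6,.68,.08,.14,.18,.21)
    st("grip",.44,.54,.28,.36,.02,.045)
    st("bench",.3,.4,-.3,-.1,-.02,.02)
E
```

```text
pot [ 0.5887 -0.3762  0.0316] err 0.0033 [398.3 210.4] [369.5 366.4] z.042 top/side [ 0.5857 -0.3728] [ 0.5874 -0.3788]
pot [ 0.443  -0.3382  0.0307] err 0.003 [388.3 256.4] [298.5 390.1] z.042 top/side [ 0.441  -0.3351] [ 0.4423 -0.3412]
pot [ 0.4369 -0.1839  0.033 ] err 0.0021 [339.3 258.6] [253.1 331.6] z.042 top/side [ 0.4355 -0.1825] [ 0.4364 -0.1868]
side posttop 46 med [ 0.5492 -0.0146  0.0846] lo [ 0.5436 -0.0219  0.0757] hi [ 0.5575 -0.0075  0.0882]
side blk+ 249 med [0.6349 0.0824 0.0685] lo [0.6102 0.0732 0.0565] hi [0.6609 0.0978 0.0761]
side blk- 301 med [ 0.633  -0.1169  0.0691] lo [ 0.6089 -0.1259  0.0554] hi [ 0.659  -0.102   0.0756]
side head 96 med [0.6347 0.1085 0.1944] lo [0.6241 0.0974 0.1874] hi [0.6475 0.1217 0.1979]
side grip 108 med [0.4985 0.3239 0.0287] lo [0.4793 0.3148 0.0214] hi [0.5182 0.3383 0.0337]
side bench 4464 med [ 0.3487 -0.2082  0.0002] lo [ 0.3029 -0.2947 -0.0031] hi [ 0.3968 -0.1068  0.0035]
top posttop 23 med [ 0.5514 -0.0111  0.0887] lo [ 0.5448 -0.0172  0.0823] hi [ 0.5579 -0.0049  0.093 ]
top blk+ 139 med [0.6356 0.0883 0.071 ] lo [0.6109 0.0767 0.0564] hi [0.6624 0.0985 0.0794]
top blk- 139 med [ 0.6353 -0.111   0.0714] lo [ 0.6093 -0.1215  0.064 ] hi [ 0.6597 -0.0993  0.0804]
top head 73 med [0.6372 0.1117 0.1961] lo [0.6256 0.1002 0.1907] hi [0.6493 0.1255 0.2019]
top grip 91 med [0.5012 0.3289 0.0315] lo [0.4823 0.3184 0.0222] hi [0.5191 0.3398 0.037 ]
top bench 2019 med [ 0.3482 -0.1999  0.0014] lo [ 0.3016 -0.2938 -0.005 ] hi [ 0.3971 -0.1052  0.0075]
```

Cross-camera disagreement is about 5 mm in y. Gripping the post will give me a ground truth to calibrate against. Moving over it now.

```bash
python3 -m pendant '[25,-52,0,0,0,8.5,60,25,-52,0,0,0,8.5,60,25,-52,0,0,0,8.4,60,25,-52,0,0,0,0,60,25,-52,0,0,0,0,60,25,-52,0,0,0,0,60,25,-52,0,0,0,0,60,25,-52,0,0,0,0,60,25,-52,0,0,0,0,60,25,-52,0,0,0,0,60,25,-52,-20,0,0,0,60,0,0,0,0,0,0,60]'
python3 - <<'E'
from h import *
s=r.sense();x=R.from_quat(s["tcp_rot"]).as_matrix();print(x.round(3),np.degrees(np.arctan2(x[1,0],x[0,0])))
E
```

```text
time_s: 1.6
position: [0.5495, -0.0299, 0.2048]
tcp_rot: [0.704, 0.71, -0.003, 0.0]
ft_force: [0.4, -0.2, 0.9]
finger_gap: 0.0601
[[-0.009  1.    -0.003]
 [ 1.     0.009 -0.005]
 [-0.005 -0.004 -1.   ]] 90.53635163850727
```

```bash
python3 -m pendant '[1,18,0,0,0,-1,60,0,0,-40,0,0,0,60,0,0,-40,0,0,0,60,0,0,-40,0,0,0,60,0,0,0,0,0,0,60]'
python3 -c "
from h import *
snap('1',{'side':(220,130,360,270),'top':(230,150,330,250)},5)"
```

```text
time_s: 2.22
position: [0.5493, -0.0085, 0.0828]
tcp_rot: [0.71, 0.704, -0.002, -0.0]
ft_force: [-1.0, -0.0, -0.1]
finger_gap: 0.0602
```

View pics/side1z.png

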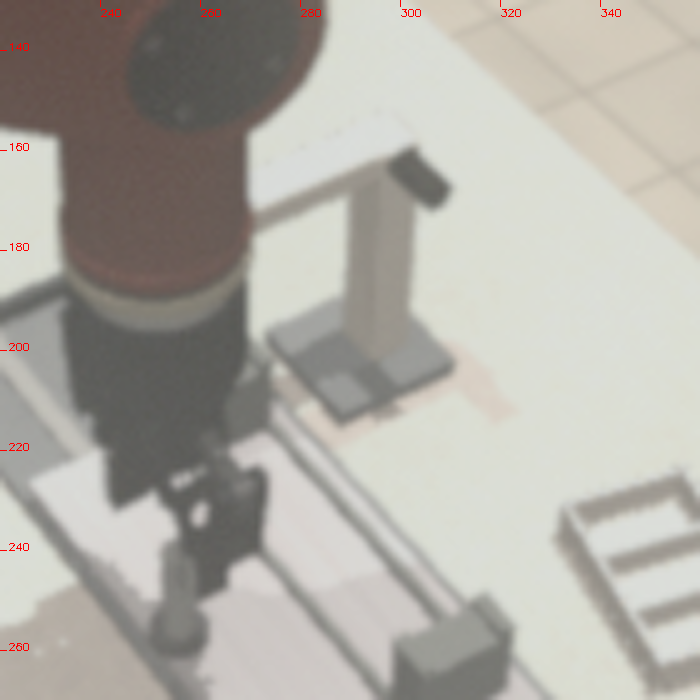

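View pics/top1.png

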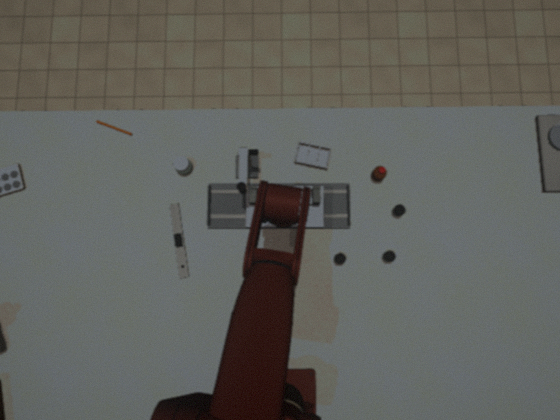

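Top view: the area the arm used to cover is now clear, and there are only three pots. In the side view the fingers straddle the post at (256,240). Descending and gripping.

```bash
python3 -m pendant '[0,-4,-14,0,0,0,60,0,0,-12,0,0,0,60,0,0,0,0,0,0,40,0,0,0,0,0,0,25,0,0,0,0,0,0,12,0,0,0,0,0,0,12,0,0,0,0,0,0,12]' 40
```

```text
time_s: 3.2
position: [0.5564, -0.0137, 0.0646]
tcp_rot: [0.71, 0.704, 0.003, 0.006]
ft_force: [-0.4, 0.0, -1.2]
finger_gap: 0.0143
```

```bash

python3 -c "
from h import *
snap('2',{'side':(220,180,320,280),'top':(230,150,330,250)},6);print(r.sense()['position'],r.sense()['ft_force'],r.sense()['joint_vel'])"
```

```text
[ 0.55636944 -0.0137545   0.06458191] [ 0.449721   -0.04662957 -2.0098065 ] [-1.66287397e-03  4.35806826e-04 -1.29906376e-03 -3.76688154e-05
 -1.75277552e-03  3.50696352e-04]
```

View pics/side2z.png

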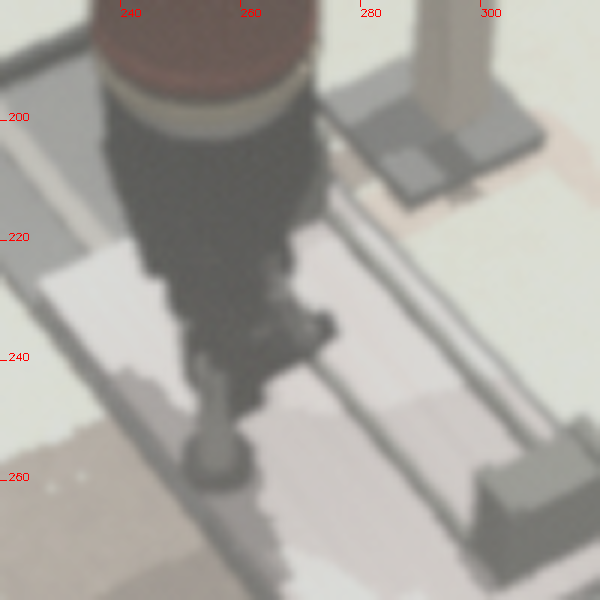

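```bash
python3 -m pendant '[0,0,0,0,0,0,60,0,0,0,0,0,0,60,0,0,0,0,0,0,60]' ; python3 -m pendant '[0,0,0,0,0,0,60,0,0,0,0,0,0,60,0,0,0,0,0,0,60]'
```

```text
time_s: 3.68
position: [0.5568, -0.014, 0.0651]
tcp_rot: [0.71, 0.704, 0.003, 0.007]
ft_force: [0.4, -0.9, -0.5]
finger_gap: 0.0601
time_s: 4.05
position: [0.557, -0.014, 0.0653]
tcp_rot: [0.71, 0.704, 0.003, 0.007]
ft_force: [0.0, 0.5, -0.4]
finger_gap: 0.06
```

```bash
cat > go.py <<'E'
import sys
from h import *
# usage: go.py x y z yawdeg : prints remaining delta mm, deg
x,y,z,yaw=map(float,sys.argv[1:5]);s=r.sense()
c=np.cos(np.radians(yaw));sn=np.sin(np.radians(yaw))
T=np.array([[c,sn,0],[sn,-c,0],[0,0,-1.]]);M=R.from_quat(s["tcp_rot"])
cand=[(R.from_matrix(t)*M.inv()).as_rotvec(degrees=True) for t in (T,T@np.diag([-1,-1,1]))]
rv=min(cand,key=np.linalg.norm) if len(sys.argv)<6 else cand[0]
X=M.as_matrix()
print("pos",s["position"].round(4),"d",((np.array([x,y,z])-s["position"])*1e3).round(1),"rot",rv.round(2),"yaw",np.degrees(np.arctan2(X[1,0],X[0,0])).round(1),"j6",s["joint_positions"][5].round(2),"F",s["ft_force"].round(1),"gap",round(s["finger_gap"],4),"t",round(s["time_s"],2))
E
python3 go.py .547 -.013 .056 89.5
```

```text
pos [ 0.557  -0.014   0.0653] d [-10.    1.   -9.3] rot [ 0.32  0.79 -0.02] yaw 89.5 j6 -1.73 F [ 0.   0.5 -0.4] gap 0.06 t 4.05
```

```bash
python3 -m pendant '[-10,1,0,0.3,0.8,0,60,0,0,-9,0,0,0,60,0,0,0,0,0,0,60]'; python3 go.py .547 -.013 .056 89.5
```

```text
time_s: 4.42
position: [0.5459, -0.0129, 0.0554]
tcp_rot: [0.71, 0.704, -0.001, -0.001]
ft_force: [-0.4, 0.3, 0.3]
finger_gap: 0.0602
pos [ 0.5459 -0.0129  0.0554] d [ 1.1 -0.1  0.6] rot [-0.01 -0.11 -0.02] yaw 89.5 j6 -1.73 F [-0.4  0.3  0.3] gap 0.0602 t 4.42
```

```bash
python3 -m pendant '[0,0,0,0,0,0,30,0,0,0,0,0,0,24,0,0,0,0,0,0,20,0,0,0,0,0,0,20,0,0,0,0,0,0,20]' 30;python3 -m pendant '[0,0,0,0,0,0,10,0,0,0,0,0,0,10,0,0,0,0,0,0,10]' 30; python3 go.py .547 -.013 .056 89.5;python3 -c "
from h import *
snap('3',{'side':(220,180,320,280),'top':(230,150,330,250)},6)"
```

```text
time_s: 5.05
position: [0.5462, -0.013, 0.0556]
tcp_rot: [0.71, 0.704, -0.0, -0.001]
ft_force: [0.4, 1.3, 0.1]
finger_gap: 0.0199
time_s: 5.42
position: [0.5463, -0.013, 0.0557]
tcp_rot: [0.71, 0.704, -0.0, -0.0]
ft_force: [-0.4, -0.2, -0.2]
finger_gap: 0.0155
pos [ 0.5463 -0.013   0.0557] d [0.7 0.  0.3] rot [ 0.   -0.08 -0.02] yaw 89.5 j6 -1.73 F [-0.4 -0.2 -0.2] gap 0.0155 t 5.42
```

View pics/side3z.png

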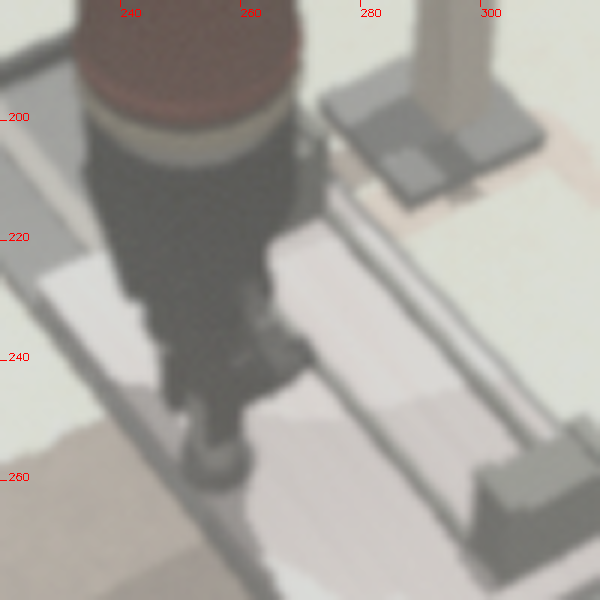

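The post is gripped with a gap of 15.5 mm, and its y is -0.013, which matches the mean of the two cameras. Drawing the carriage back.

```bash
python3 -m pendant '[0,-12,0,0,0,0,10,0,-15,0,0,0,0,10,0,-15,0,0,0,0,10,0,-15,0,0,0,0,10,0,-10,0,0,0,0,10,0,0,0,0,0,0,10]' ; python3 go.py .5465 -.095 .056 89.5
```

```text
time_s: 6.28
position: [0.5458, -0.085, 0.0557]
tcp_rot: [0.71, 0.704, -0.0, -0.001]
ft_force: [-1.0, 0.3, 0.9]
finger_gap: 0.015
pos [ 0.5458 -0.085   0.0557] d [  0.7 -10.    0.3] rot [-0.06 -0.11  0.04] yaw 89.5 j6 -1.86 F [-1.   0.3  0.9] gap 0.015 t 6.28
```

```bash
for i in 1 2; do python3 -m pendant '[0,-4,0,0,0,0,10]' | sed -n '2p;4p';done; for i in 1 2; do python3 -m pendant '[0,-3,0,0,0,0,10]'| sed -n '2p;4p';done
```

```text
position: [0.5457, -0.089, 0.0557]
ft_force: [-0.9, 1.7, 0.3]
position: [0.5457, -0.0919, 0.0557]
ft_force: [-0.0, 15.8, 5.0]
position: [0.5457, -0.0919, 0.0557]
ft_force: [0.1, 18.5, 3.8]
position: [0.5457, -0.0918, 0.0557]
ft_force: [-0.1, 14.2, 4.4]
```

The force rose to 15–18 N at y=-0.092, so the carriage is on its stop. Releasing and lifting, then swinging aside to look.

```bash
python3 -m pendant '[0,0,0,0,0,0,40,0,0,0,0,0,0,50,0,0,25,0,0,0,60,0,0,50,0,0,0,70,0,0,50,0,0,0,75,-50,-20,0,0,0,10,75,-50,-20,0,0,0,10,75,-30,-40,0,0,0,10,75,0,-40,0,0,0,10,75,0,-40,0,0,0,10,75,0,0,0,0,0,0,75]' ; python3 -c "
from h import *
snap('4',{'side':(240,150,400,290),'top':(200,140,360,260)},5)"; python3 meas.py 4
```

```text
time_s: 8.15
position: [0.458, -0.172, 0.1752]
tcp_rot: [0.407, 0.911, -0.07, 0.006]
ft_force: [-0.2, 0.3, -0.8]
finger_gap: 0.075
```

View pics/top4.png

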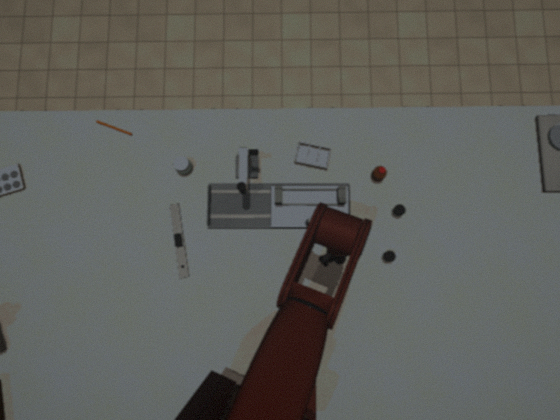

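View pics/side4.png

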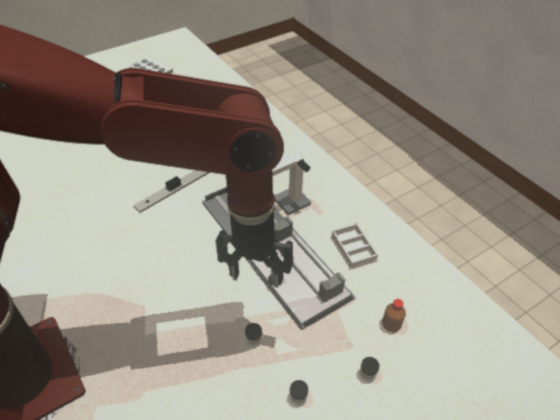

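The wrist hit its j6 limit, so I turned the wrong way. I'll unwind to yaw 0.

```bash
python3 -m pendant '[-3,-2,10,0,0,-10.5,75,-3,-2,0,0,0,-10.5,75,-3,-2,0,0,0,-10.5,75,-3,-2,0,0,0,-10.5,75,0,0,0,0,0,-10.5,75,0,0,0,0,0,-10.5,75,0,0,0,0,0,-10.5,75,0,0,0,0,0,-10.5,75,0,0,0,0,0,-10.5,75,0,0,0,0,0,-10.5,75]' ; python3 go.py .4365 -.1845 .1 0 1
```

```text
time_s: 9.5
position: [0.4404, -0.1842, 0.1898]
tcp_rot: [0.976, 0.208, -0.044, -0.052]
ft_force: [0.3, -0.2, 0.3]
finger_gap: 0.0748
pos [ 0.4404 -0.1842  0.1898] d [ -3.9  -0.3 -89.8] rot [ -5.98  -5.03 -24.01] yaw 24.3 j6 -0.99 F [ 0.3 -0.2  0.3] gap 0.0748 t 9.5
```

```bash
python3 -m pendant '[-2,0,0,-2,-1.7,-8,75,-2,0,0,-2,-1.7,-8,75,0,0,0,-2,-1.7,-8,75,0,0,0,0,0,0,75]' ; python3 go.py .4365 -.1845 .016 0 1
```

```text
time_s: 10.0
position: [0.4342, -0.1865, 0.1911]
tcp_rot: [1.0, -0.011, 0.003, 0.001]
ft_force: [0.4, 0.5, 0.6]
finger_gap: 0.0747
pos [ 0.4342 -0.1865  0.1911] d [   2.3    2.  -175.1] rot [0.11 0.36 1.24] yaw -1.2 j6 -0.55 F [0.4 0.5 0.6] gap 0.0747 t 10.0
```

```bash
python3 -m pendant '[2,2,-45,0,0,1.2,75,0,0,-45,0,0,0,75,0,0,-45,0,0,0,75,0,0,0,0,0,0,75]' ; python3 go.py .4365 -.1845 .010 0 1
```

```text
time_s: 10.5
position: [0.4368, -0.1866, 0.0559]
tcp_rot: [1.0, 0.004, 0.005, 0.001]
ft_force: [-0.9, 0.5, 0.9]
finger_gap: 0.075
pos [ 0.4368 -0.1866  0.0559] d [ -0.3   2.1 -45.9] rot [ 0.12  0.55 -0.48] yaw 0.5 j6 -0.58 F [-0.9  0.5  0.9] gap 0.075 t 10.5
```

```bash
python3 -m pendant '[0,2,-23,0,0.5,-0.5,75,0,0,-22,0,0,0,75,0,0,0,0,0,0,75]' ; python3 go.py .4365 -.1845 .010 0 1; python3 -m pendant '[0,0,0,0,0,0,55,0,0,0,0,0,0,45,0,0,0,0,0,0,38,0,0,0,0,0,0,33,0,0,0,0,0,0,33,0,0,0,0,0,0,33]' 25
```

```text
time_s: 10.88
position: [0.4408, -0.1878, 0.0161]
tcp_rot: [1.0, 0.001, 0.003, 0.002]
ft_force: [0.3, 0.4, 0.3]
finger_gap: 0.0751
pos [ 0.4408 -0.1878  0.0161] d [-4.3  3.3 -6.1] rot [ 0.28  0.35 -0.17] yaw 0.2 j6 -0.57 F [0.3 0.4 0.3] gap 0.0751 t 10.88
time_s: 11.62
position: [0.4441, -0.19, 0.0215]
tcp_rot: [1.0, 0.002, 0.006, 0.004]
ft_force: [-0.4, -0.4, -0.9]
finger_gap: 0.0351
```

```bash
python3 -m pendant '[0,0,20,0,0,0,33,0,0,40,0,0,0,33,0,0,40,0,0,0,33,0,0,0,0,0,0,33]'; python3 -c "
from h import *
snap('5',{'side':(230,180,370,330),'top':(200,140,400,280)},4)"; python3 - <<'E'
from h import *
np.set_printoptions(precision=4,suppress=True)
for n,t in(("side",4),("top",4),("side",5),("top",5)):
    p,d=load(n,t);X=cloud(n,d)
    def st(name,x0,x1,y0,y1,z0,z1):
        m=(d>0)&(X[...,0]>x0)&(X[...,0]<x1)&(X[...,1]>y0)&(X[...,1]<y1)&(X[...,2]>z0)&(X[...,2]<z1)
        q=X[m]; 
        if len(q):print(n,t,name,len(q),"med",np.median(q,0),"lo",np.percentile(q,3,0),"hi",np.percentile(q,97,0))
    st("post",.53,.58,-.12,-.07,.075,.095)
    st("blk+",.59,.68,-.02,.03,.062,.09)
    st("blk-",.59,.68,-.22,-.17,.062,.09)
E
```

```text
time_s: 12.12
position: [0.4424, -0.1889, 0.1225]
tcp_rot: [1.0, 0.002, 0.005, 0.003]
ft_force: [0.5, 0.0, -0.5]
finger_gap: 0.0352
side 4 blk+ 191 med [0.6402 0.0026 0.0694] lo [ 0.6134 -0.0064  0.0632] hi [0.6607 0.0169 0.0758]
side 4 blk- 276 med [ 0.6336 -0.1949  0.0694] lo [ 0.6086 -0.2057  0.0635] hi [ 0.6594 -0.1821  0.0757]
top 4 post 7 med [ 0.5516 -0.0849  0.0871] lo [ 0.5462 -0.0878  0.082 ] hi [ 0.5571 -0.0846  0.0901]
top 4 blk+ 136 med [0.6368 0.0085 0.072 ] lo [ 0.6106 -0.0025  0.0652] hi [0.6613 0.0196 0.0798]
top 4 blk- 136 med [ 0.6348 -0.1914  0.0717] lo [ 0.6094 -0.2026  0.0649] hi [ 0.6594 -0.1801  0.0782]
side 5 post 2 med [ 0.5538 -0.0878  0.0846] lo [ 0.5529 -0.0891  0.0841] hi [ 0.5547 -0.0864  0.085 ]
side 5 blk+ 191 med [0.6402 0.0022 0.0692] lo [ 0.6116 -0.0066  0.0627] hi [0.6609 0.0175 0.0761]
side 5 blk- 280 med [ 0.6339 -0.1951  0.0696] lo [ 0.6085 -0.2058  0.0631] hi [ 0.6595 -0.1815  0.0762]
top 5 post 25 med [ 0.551  -0.0909  0.085 ] lo [ 0.5431 -0.0971  0.0785] hi [ 0.558  -0.0847  0.0915]
top 5 blk+ 136 med [0.6368 0.0085 0.0711] lo [ 0.6111 -0.0025  0.0644] hi [0.661  0.0196 0.0786]
top 5 blk- 135 med [ 0.6354 -0.191   0.0718] lo [ 0.609  -0.2026  0.0653] hi [ 0.659  -0.1801  0.0791]
```

View pics/side5z.png

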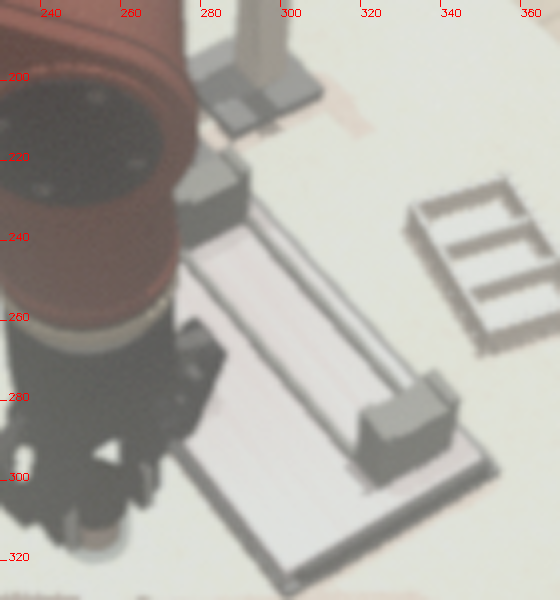

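View pics/top5z.png

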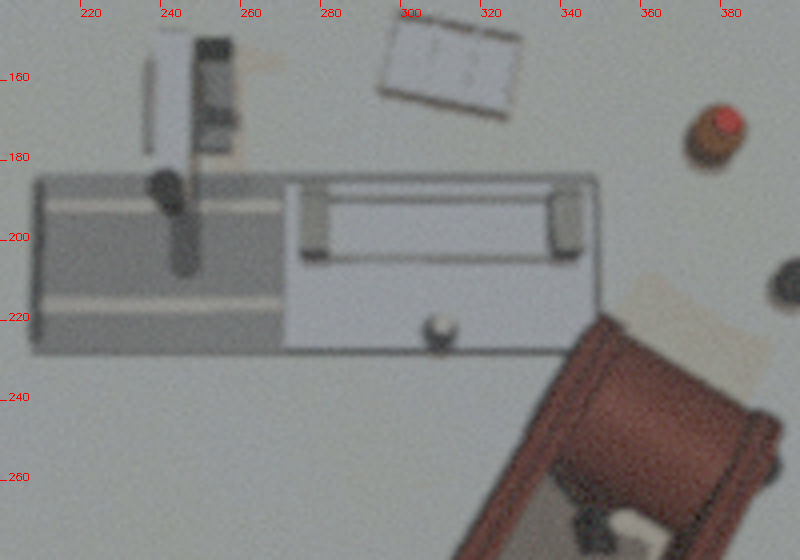

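The pot is held and hangs clear. The trough centre measures about (0.635,-0.0925). Carrying the pot to the +y slot.

```bash
python3 -m pendant '[35,27,10,0,0,0,33,38,30,5,0,0,0,33,38,30,0,0,0,0,33,38,30,0,0,0,0,33,38,25,0,0,0,0,33,0,0,0,0,0,0,33,0,0,0,0,0,0,33]'; python3 go.py .635 -.043 .1 0 1
```

```text
time_s: 13.1
position: [0.6224, -0.0387, 0.1173]
tcp_rot: [1.0, 0.001, -0.01, -0.002]
ft_force: [-0.4, -0.8, -0.8]
finger_gap: 0.0347
pos [ 0.6224 -0.0387  0.1173] d [ 12.6  -4.3 -17.3] rot [-0.17 -1.2  -0.09] yaw 0.1 j6 -0.19 F [-0.4 -0.8 -0.8] gap 0.0347 t 13.1
```

```bash
python3 -m pendant '[8,-2,-10,0,-1,0,33,5,-2,-7,0,-0.2,0,33,0,0,0,0,0,0,33]'; python3 go.py .635 -.043 .0465 0 1;python3 -c "
from h import *
snap('6',{'side':(220,180,360,320),'top':(200,140,400,280)},5)"
```

```text
time_s: 13.48
position: [0.6334, -0.0448, 0.0973]
tcp_rot: [1.0, -0.001, -0.001, -0.002]
ft_force: [-0.0, -0.0, -0.5]
finger_gap: 0.0353
pos [ 0.6334 -0.0448  0.0973] d [  1.6   1.8 -50.8] rot [-0.19 -0.1   0.07] yaw -0.1 j6 -0.2 F [-0.  -0.  -0.5] gap 0.0353 t 13.47
```

View pics/side6z.png

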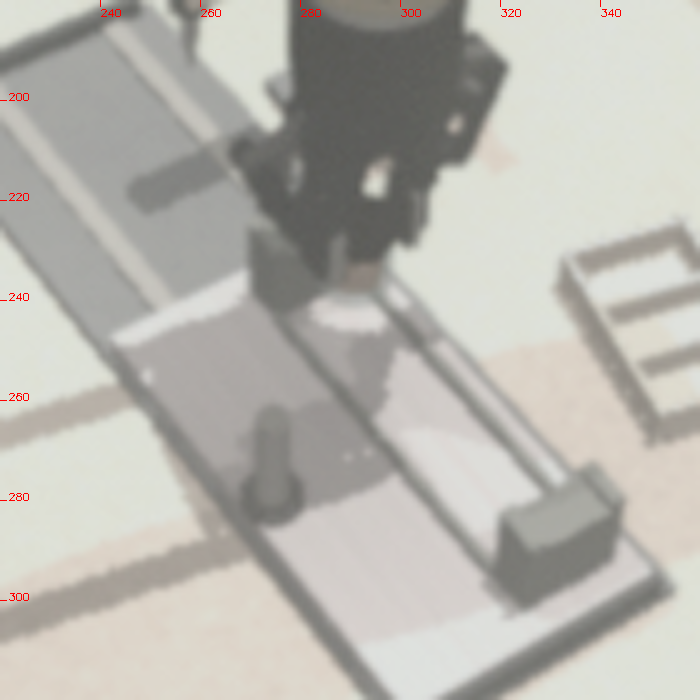

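The pot hangs over the trough near the +y block. Lowering it.

```bash
python3 -m pendant '[1,1,-18,0,0,0,33,0,0,-15,0,0,0,33,0,0,-7,0,0,0,33,0,0,0,0,0,0,33]'; python3 go.py .635 -.043 .0465 0 1
```

```text
time_s: 14.08
position: [0.6344, -0.0435, 0.0552]
tcp_rot: [1.0, -0.0, -0.001, -0.002]
ft_force: [1.1, -0.0, -1.0]
finger_gap: 0.0351
pos [ 0.6344 -0.0435  0.0552] d [ 0.6  0.5 -8.7] rot [-0.18 -0.07  0.05] yaw -0.1 j6 -0.19 F [ 1.1 -0.  -1. ] gap 0.0351 t 14.07
```

```bash
for i in 1 2 3 ; do python3 -m pendant '[0,0,-3,0,0,0,33]' | sed -n '2p;4p';done
```

```text
position: [0.6348, -0.0435, 0.0524]
ft_force: [0.1, -0.8, -0.4]
position: [0.635, -0.0435, 0.0496]
ft_force: [0.4, -0.4, -1.1]
position: [0.6353, -0.0436, 0.0467]
ft_force: [-0.9, 0.1, -0.3]
```

```bash
for i in 1 2 3 4 ; do python3 -m pendant '[0,0,-1.5,0,0,0,33]' | sed -n '2p;4p';done
```

```text
position: [0.6353, -0.0435, 0.0453]
ft_force: [-3.5, 1.0, 7.8]
position: [0.6353, -0.0434, 0.0452]
ft_force: [-7.6, 1.6, 14.1]
position: [0.6354, -0.0434, 0.0453]
ft_force: [-6.8, 0.1, 9.6]
position: [0.6356, -0.0434, 0.0453]
ft_force: [-4.2, 0.2, 7.8]
```

Contact came at z=0.0453 against 0.0455 predicted, so the pot is on the floor. Releasing, lifting and looking.

```bash
python3 -m pendant '[0,0,0.5,0,0,0,40,0,0,0,0,0,0,50,0,0,0,0,0,0,55,0,0,20,0,0,0,55,0,0,40,0,0,0,60,0,0,40,0,0,0,75,-20,-50,10,0,0,0,75,-30,-50,0,0,0,0,75,-30,-50,0,0,0,0,75,-30,-40,0,0,0,0,75,0,0,0,0,0,0,75]'; python3 go.py .442 -.337 .1 0 1;python3 -c "
from h import *
snap('7',{'side':(220,180,360,320),'top':(260,140,420,280)},5)"; python3 meas.py 7
```

```text
time_s: 16.32
position: [0.5256, -0.2391, 0.1722]
tcp_rot: [1.0, 0.001, 0.007, 0.002]
ft_force: [-0.0, 0.8, -0.4]
finger_gap: 0.0754
pos [ 0.5256 -0.2391  0.1722] d [-83.6 -97.9 -72.2] rot [ 0.24  0.77 -0.16] yaw 0.2 j6 -0.57 F [-0.   0.8 -0.4] gap 0.0754 t 16.32
```

View pics/side7.png

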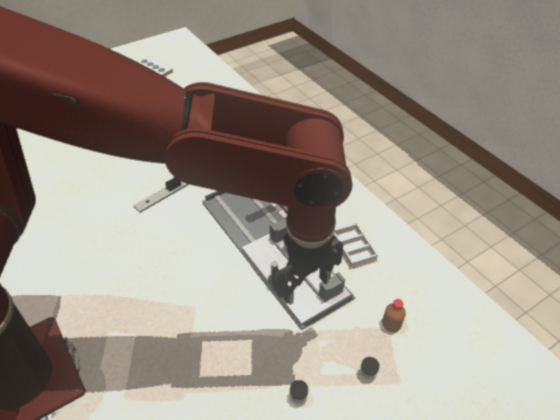

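View pics/top7z.png

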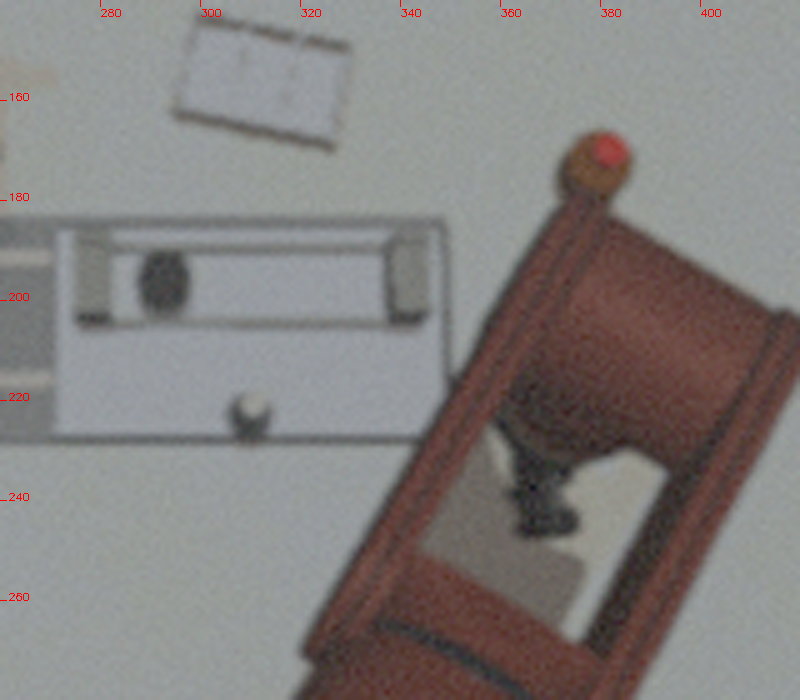

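The pot stands at (292,196) in the top view inside the trough. The remaining pots in the side view, (299,390) and (370,367), haven't moved. Going for the pot at (0.442,-0.338).

```bash
python3 -m pendant '[-40,-48,-10,0,0,0,75,-40,-48,-10,0,0,0,75,0,0,-10,0,0,0,75,0,0,0,0,0,0,75]' 25; python3 go.py .4425 -.338 .01 0 1
```

```text
time_s: 16.92
position: [0.4517, -0.3297, 0.1439]
tcp_rot: [1.0, 0.007, 0.01, 0.002]
ft_force: [0.8, 0.6, 0.4]
finger_gap: 0.075
pos [ 0.4517 -0.3297  0.1439] d [  -9.2   -8.3 -133.9] rot [ 0.24  1.1  -0.83] yaw 0.8 j6 -0.8 F [0.8 0.6 0.4] gap 0.075 t 16.93
```

```bash
python3 -m pendant '[-9,-8,-40,0.2,1.1,-0.8,75,-1,0,-40,0,0,0,75,0,0,0,0,0,0,75]'; python3 go.py .4425 -.338 .008 0 1
```

```text
time_s: 17.3
position: [0.4473, -0.3343, 0.065]
tcp_rot: [1.0, 0.004, 0.002, 0.001]
ft_force: [0.2, 0.4, 0.2]
finger_gap: 0.0752
pos [ 0.4473 -0.3343  0.065 ] d [ -4.8  -3.7 -57. ] rot [ 0.15  0.2  -0.45] yaw 0.5 j6 -0.79 F [0.2 0.4 0.2] gap 0.0752 t 17.3
```

```bash
python3 -m pendant '[-6,-5,-25,0,0.4,-0.4,75,-3,-2,-25,0,0,0,75,-1,0,-6,0,0,0,75,0,0,0,0,0,0,75]'; python3 go.py .4425 -.338 .008 0 1
```

```text
time_s: 17.8
position: [0.4454, -0.3414, 0.0161]
tcp_rot: [1.0, 0.004, 0.002, 0.005]
ft_force: [-0.1, -0.4, 0.1]
finger_gap: 0.075
pos [ 0.4454 -0.3414  0.0161] d [-2.9  3.4 -8.1] rot [ 0.55  0.26 -0.47] yaw 0.5 j6 -0.8 F [-0.1 -0.4  0.1] gap 0.075 t 17.8
```

```bash
python3 -m pendant '[-3,3,-7,0.5,0.3,-0.4,75,0,0,0,0,0,0,75]'; python3 go.py .4425 -.338 .008 0 1
```

```text
time_s: 18.05
position: [0.4441, -0.3389, 0.0113]
tcp_rot: [1.0, 0.001, 0.001, 0.001]
ft_force: [-0.4, 0.8, -0.1]
finger_gap: 0.075
pos [ 0.4441 -0.3389  0.0113] d [-1.6  0.9 -3.3] rot [ 0.16  0.1  -0.09] yaw 0.1 j6 -0.79 F [-0.4  0.8 -0.1] gap 0.075 t 18.05
```

```bash
python3 -m pendant '[-1,1,-2,0,0,0,50,0,0,0,0,0,0,42,0,0,0,0,0,0,38,0,0,0,0,0,0,33,0,0,0,0,0,0,33,0,0,0,0,0,0,33]' 25;  python3 go.py .4425 -.338 .008 0 1; python3 -m pendant '[0,0,20,0,0,0,33,0,0,40,0,0,0,33,0,0,45,0,0,0,33,0,0,40,0,0,0,33,0,0,0,0,0,0,33]'; python3 go.py .635 -.0925 .14 0 1
```

```text
time_s: 18.8
position: [0.4437, -0.3387, 0.0104]
tcp_rot: [1.0, 0.001, 0.002, 0.002]
ft_force: [-0.3, 0.1, 1.0]
finger_gap: 0.0353
pos [ 0.4437 -0.3387  0.0104] d [-1.2  0.7 -2.4] rot [ 0.24  0.19 -0.06] yaw 0.1 j6 -0.79 F [-0.3  0.1  1. ] gap 0.0353 t 18.8
time_s: 19.42
position: [0.4428, -0.338, 0.1643]
tcp_rot: [1.0, 0.001, 0.002, 0.003]
ft_force: [0.1, -0.5, -0.7]
finger_gap: 0.0352
pos [ 0.4428 -0.338   0.1643] d [192.2 245.5 -24.3] rot [ 0.29  0.22 -0.06] yaw 0.1 j6 -0.79 F [ 0.1 -0.5 -0.7] gap 0.0352 t 19.43
```

```bash
python3 -m pendant '[30,40,0,0,0,0,33,33,41,0,0,0,0,33,33,41,0,0,0,0,33,33,41,0,0,0,0,33,33,41,0,0,0,0,33,20,25,0,0,0,0,33,0,0,0,0,0,0,33,0,0,0,0,0,0,33]'; python3 go.py .635 -.0925 .09 0 1
```

```text
time_s: 20.42
position: [0.625, -0.1013, 0.1628]
tcp_rot: [1.0, -0.001, -0.001, 0.003]
ft_force: [-0.5, -0.6, 0.1]
finger_gap: 0.0354
pos [ 0.625  -0.1013  0.1628] d [ 10.    8.8 -72.8] rot [ 0.3 -0.1  0.1] yaw -0.1 j6 -0.28 F [-0.5 -0.6  0.1] gap 0.0354 t 20.43
```

```bash
python3 -m pendant '[10,9,-40,0.3,0,0,33,0,0,-40,0,0,0,33,0,0,0,0,0,0,33,0,0,0,0,0,0,33]'; python3 go.py .635 -.0925 .036 0 1
```

```text
time_s: 20.92
position: [0.6337, -0.0971, 0.0836]
tcp_rot: [1.0, -0.004, -0.0, 0.001]
ft_force: [0.6, 0.2, -0.7]
finger_gap: 0.0357
pos [ 0.6337 -0.0971  0.0836] d [  1.3   4.6 -47.6] rot [ 0.09 -0.01  0.42] yaw -0.4 j6 -0.27 F [ 0.6  0.2 -0.7] gap 0.0357 t 20.93
```

```bash
python3 -m pendant '[1,4,-18,0,0,0,33,0,0,-15,0,0,0,33,0,0,-8,0,0,0,33,0,0,0,0,0,0,33]'; python3 go.py .635 -.0925 .036 0 1; for i in 1 2 3; do python3 -m pendant '[0,0,-2,0,0,0,33]' | sed -n '2p;4p';done
```

```text
time_s: 21.42
position: [0.6363, -0.094, 0.0434]
tcp_rot: [1.0, -0.004, 0.002, 0.001]
ft_force: [0.4, 1.1, 0.1]
finger_gap: 0.0353
pos [ 0.6363 -0.094   0.0434] d [-1.3  1.5 -7.4] rot [0.16 0.26 0.47] yaw -0.5 j6 -0.26 F [0.4 1.1 0.1] gap 0.0353 t 21.43
position: [0.6367, -0.094, 0.0417]
ft_force: [-0.1, -0.2, -0.0]
position: [0.6369, -0.094, 0.0398]
ft_force: [-0.9, -0.2, -0.1]
position: [0.6372, -0.0941, 0.0381]
ft_force: [-0.5, 0.1, -0.6]
```

```bash
python3 -m pendant '[-2,1,-1.5,0,0,0,33]' | sed -n '2p;4p';for i in 1 2 3; do python3 -m pendant '[0,0,-1.2,0,0,0,33]' | sed -n '2p;4p';done
```

```text
position: [0.6353, -0.0932, 0.0366]
ft_force: [-1.2, -0.2, -1.0]
position: [0.6351, -0.0931, 0.0353]
ft_force: [-0.5, 0.1, -0.4]
position: [0.6353, -0.0931, 0.0344]
ft_force: [-2.9, 0.0, 6.1]
position: [0.6353, -0.0931, 0.0343]
ft_force: [-5.4, 1.8, 12.6]
```

Floor contact at the predicted height. Releasing and heading for the last pot.

```bash
python3 -m pendant '[0,0,0.5,0,0,0,40,0,0,0,0,0,0,50,0,0,0,0,0,0,55,0,0,20,0,0,0,55,0,0,40,0,0,0,55,0,0,40,0,0,0,75,0,-55,10,0,0,0,75,-10,-55,0,0,0,0,75,-15,-55,0,0,0,0,75,-20,-50,0,0,0,0,75,0,0,0,0,0,0,75,0,0,0,0,0,0,75]';python3 -c "
from h import *
snap('8',{'side':(220,180,360,320),'top':(260,140,420,280)},5)"; python3 meas.py 8; python3 go.py .587 -.3755 .01 0 1
```

```text
time_s: 23.8
position: [0.5919, -0.3146, 0.163]
tcp_rot: [1.0, -0.002, 0.01, 0.005]
ft_force: [0.3, -0.5, 0.2]
finger_gap: 0.0747
pos [ 0.5922 -0.3139  0.1628] d [  -5.2  -61.6 -152.8] rot [0.62 1.11 0.19] yaw -0.2 j6 -0.6 F [-0.2  0.4 -0. ] gap 0.0748 t 23.9
```

View pics/side8z.png

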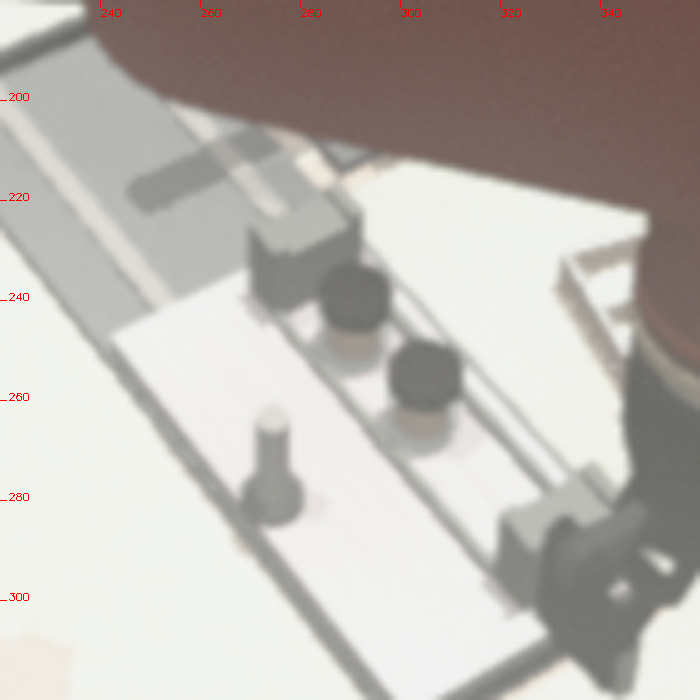

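View pics/side8.png

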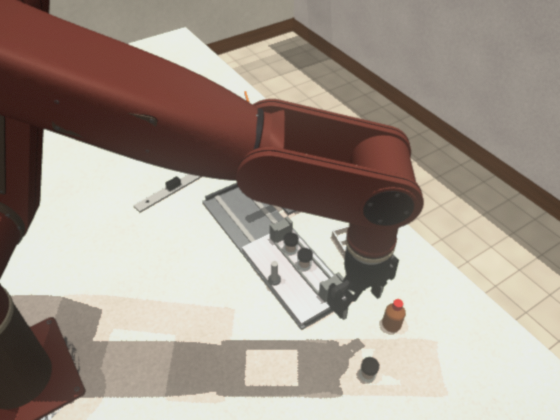

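View pics/top8.png

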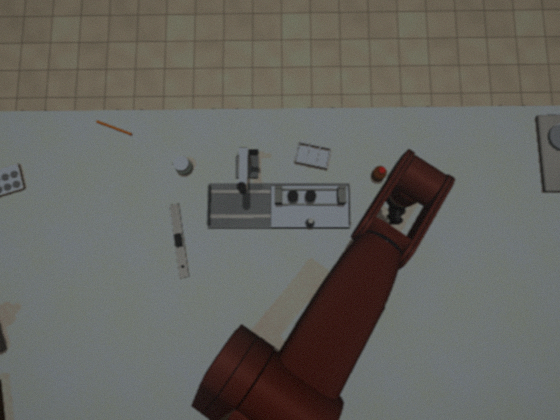

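Both pots stand upright in the trough. The third is unmoved at (370,366) in the side view.

```bash
python3 -m pendant '[-5,-30,-10,0.6,1,0.2,75,-3,-30,-40,0,0,0,75,0,-3,-35,0,0,0,75,0,0,0,0,0,0,75]' 25; python3 go.py .587 -.3755 .01 0 1; python3 -c "
from h import *
print(onz('top',379,173,.085))"
```

```text
time_s: 24.4
position: [0.5881, -0.372, 0.078]
tcp_rot: [1.0, 0.005, 0.002, 0.0]
ft_force: [0.7, 0.2, 0.3]
finger_gap: 0.0751
pos [ 0.5881 -0.372   0.078 ] d [ -1.1  -3.5 -68. ] rot [ 0.03  0.22 -0.56] yaw 0.6 j6 -0.69 F [0.7 0.2 0.3] gap 0.0751 t 24.4
[ 0.69749423 -0.30825329  0.085     ]
```

```bash
python3 -m pendant '[-2,-4,-25,0,0.3,-0.5,75,-1,0,-25,0,0,0,75,-1,0,-14,0,0,0,75,0,0,0,0,0,0,75]'; python3 go.py .587 -.3755 .009 0 1
```

```text
time_s: 24.9
position: [0.5872, -0.3745, 0.0148]
tcp_rot: [1.0, 0.002, 0.001, 0.002]
ft_force: [-1.0, 0.2, -0.4]
finger_gap: 0.0749
pos [ 0.5872 -0.3745  0.0148] d [-0.2 -1.  -5.8] rot [ 0.21  0.12 -0.26] yaw 0.3 j6 -0.68 F [-1.   0.2 -0.4] gap 0.0749 t 24.9
```

```bash
python3 -m pendant '[0,-1,-5,0,0,0,50,0,0,0,0,0,0,42,0,0,0,0,0,0,38,0,0,0,0,0,0,33,0,0,0,0,0,0,33,0,0,0,0,0,0,33]' 25;  python3 go.py .4425 -.338 .008 0 1; python3 -m pendant '[0,0,20,0,0,0,33,0,0,40,0,0,0,33,0,0,45,0,0,0,33,0,0,40,0,0,0,33,0,0,0,0,0,0,33]'; python3 go.py .635 -.1465 .14 0 1
```

```text
time_s: 25.65
position: [0.5892, -0.3771, 0.0132]
tcp_rot: [1.0, 0.002, 0.003, 0.004]
ft_force: [-0.6, -0.3, -1.5]
finger_gap: 0.0355
pos [ 0.5892 -0.3771  0.0132] d [-146.7   39.1   -5.2] rot [ 0.41  0.36 -0.26] yaw 0.3 j6 -0.68 F [-0.6 -0.3 -1.5] gap 0.0355 t 25.65
time_s: 26.28
position: [0.5889, -0.3769, 0.1681]
tcp_rot: [1.0, 0.002, 0.004, 0.005]
ft_force: [0.0, 0.2, -0.5]
finger_gap: 0.0352
pos [ 0.5889 -0.3769  0.1681] d [ 46.1 230.4 -28.1] rot [ 0.52  0.49 -0.26] yaw 0.3 j6 -0.69 F [ 0.   0.2 -0.5] gap 0.0352 t 26.27
```

```bash
python3 -m pendant '[8,45,0,0.5,0.5,0,33,10,50,0,0,0,0,33,10,50,0,0,0,0,33,10,45,0,0,0,0,33,8,28,0,0,0,0,33,0,0,0,0,0,0,33,0,0,0,0,0,0,33]'; python3 go.py .635 -.147 .09 0 1
```

```text
time_s: 27.15
position: [0.6325, -0.1528, 0.1667]
tcp_rot: [1.0, 0.001, -0.002, -0.0]
ft_force: [-0.8, -0.9, -0.6]
finger_gap: 0.0353
pos [ 0.6325 -0.1528  0.1667] d [  2.5   5.8 -76.7] rot [-0.01 -0.2  -0.14] yaw 0.1 j6 -0.36 F [-0.8 -0.9 -0.6] gap 0.0353 t 27.15
```

```bash
python3 -m pendant '[2,6,-40,0,0,0,33,0,0,-40,0,0,0,33,0,0,0,0,0,0,33,0,0,0,0,0,0,33]'; python3 go.py .635 -.147 .045 0 1
```

```text
time_s: 27.65
position: [0.6346, -0.152, 0.0872]
tcp_rot: [1.0, -0.001, -0.0, 0.001]
ft_force: [-0.2, -0.2, 1.0]
finger_gap: 0.0351
pos [ 0.6346 -0.152   0.0872] d [  0.4   5.  -42.2] rot [ 0.11 -0.04  0.16] yaw -0.2 j6 -0.35 F [-0.2 -0.2  1. ] gap 0.0351 t 27.65
```

```bash
python3 -m pendant '[0,5,-16,0,0,0,33,-1,0,-16,0,0,0,33,0,0,-8,0,0,0,33,0,0,0,0,0,0,33]'; python3 go.py .635 -.147 .038 0 1; for i in 1 2; do python3 -m pendant '[-0.5,0,-2,0,0,0,33]' | sed -n '2p;4p';done
```

```text
time_s: 28.15
position: [0.6352, -0.1479, 0.0479]
tcp_rot: [1.0, -0.002, 0.002, 0.002]
ft_force: [-0.3, -0.2, -1.0]
finger_gap: 0.0353
pos [ 0.6352 -0.1479  0.0479] d [-0.2  0.9 -9.9] rot [0.2  0.22 0.2 ] yaw -0.2 j6 -0.34 F [-0.3 -0.2 -1. ] gap 0.0353 t 28.15
position: [0.6351, -0.148, 0.0462]
ft_force: [0.2, 0.8, 0.6]
position: [0.6348, -0.148, 0.0444]
ft_force: [0.5, 0.6, -0.7]
```

```bash
for i in 1 2 ; do python3 -m pendant '[-0.3,0,-2.5,0,0,0,33]' | sed -n '2p;4p';done;for i in 1 2 3 ; do python3 -m pendant '[0,0,-1.3,0,0,0,33]' | sed -n '2p;4p';done
```

```text
position: [0.6347, -0.1481, 0.0422]
ft_force: [0.2, -0.3, -0.5]
position: [0.6345, -0.1481, 0.0397]
ft_force: [0.5, 0.1, -0.8]
position: [0.6345, -0.1481, 0.0383]
ft_force: [-0.1, -0.2, -0.4]
position: [0.6345, -0.1481, 0.0369]
ft_force: [0.8, 0.5, -0.5]
position: [0.6346, -0.1481, 0.0363]
ft_force: [-3.7, 0.8, 11.1]
```

```bash
python3 -m pendant '[0,0,0.5,0,0,0,40,0,0,0,0,0,0,50,0,0,0,0,0,0,55,0,0,20,0,0,0,55,0,0,40,0,0,0,55,0,0,50,0,0,0,70,-30,35,40,0,0,0,60,-35,45,0,0,0,0,60,-25,50,0,0,0,0,60,0,55,0,0,0,0,60,0,0,0,0,0,0,60]'; python3 go.py .5 .3265 .2 0 1; python3 -c "
from h import *
snap('9',{'side':(120,140,260,260),'top':(160,180,260,290)},5)"
```

```text
time_s: 30.4
position: [0.5439, 0.0405, 0.2041]
tcp_rot: [1.0, -0.003, 0.01, 0.003]
ft_force: [-0.1, -0.5, 0.4]
finger_gap: 0.0598
pos [0.5439 0.0405 0.2041] d [-43.9 286.   -4.1] rot [0.33 1.2  0.33] yaw -0.3 j6 -0.06 F [-0.1 -0.5  0.4] gap 0.0598 t 30.4
```

View pics/side9.png

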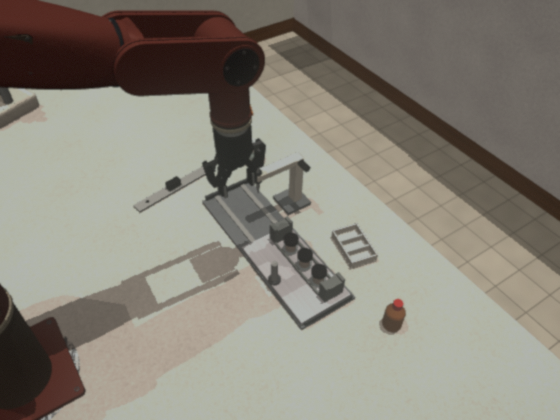

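View pics/top9z.png

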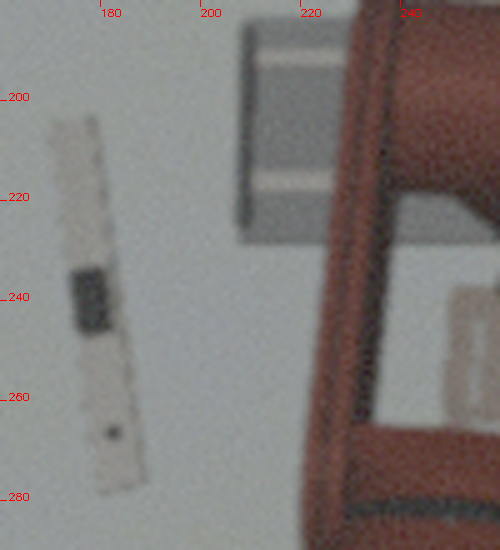

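View pics/side9z.png

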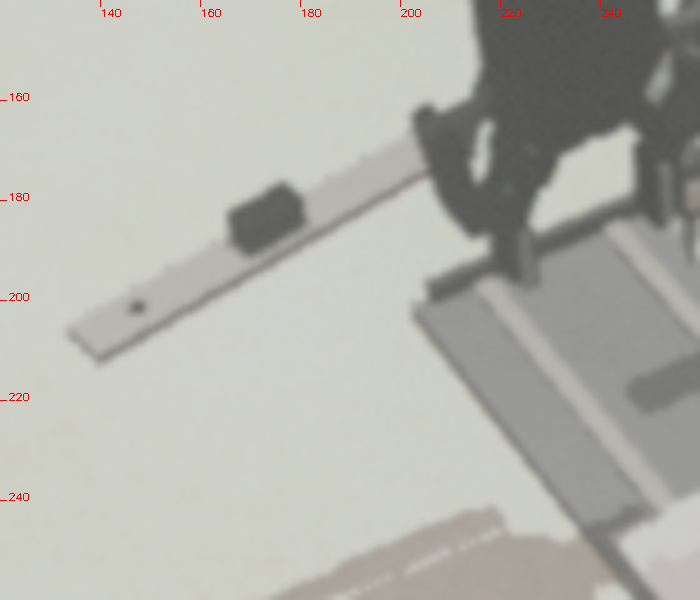

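```bash
python3 - <<'E'
from h import *
np.set_printoptions(precision=4,suppress=True)
print("dot",onz("top",182.3,266.8,.008),onz("side",147.3,201.3,.008),tri((147.3,201.3),(182.3,266.8)))
a=(onz("top",170.3,205,.008)+onz("top",178.0,203.5,.008))/2
b=(onz("top",180,278.5,.008)+onz("top",187.5,277,.008))/2
print("ends top",a,b,(a+b)/2,np.linalg.norm(a-b),np.degrees(np.arctan2(*(b-a)[1::-1])))
a=(onz("side",133.5,206.5,.008)+onz("side",140,211.5,.008))/2
print("side near end",a)
for n in("side","top"):
    p,d=load(n,9);X=cloud(n,d);m=(p.max(2)<70)&(X[...,2]>.024)&(X[...,2]<.04)&(abs(X[...,0]-.5)<.04)&(abs(X[...,1]-.325)<.03)
    q=X[m];print(n,len(q),q.mean(0),q.min(0),q.max(0))
    v,u=np.nonzero(m); print(u.mean(),v.mean(),onz(n,u.mean(),v.mean(),.03))
    if n=="top":
        w=np.linalg.svd(q[:,:2]-q[:,:2].mean(0))[2][0];print(np.degrees(np.arctan2(w[1],w[0])))
E
```

```text
dot [0.4147 0.3154 0.008 ] [0.4167 0.3143 0.008 ] (array([0.4158, 0.3152, 0.0075]), np.float64(0.0022327409664853275))
ends top [0.6177 0.3474 0.008 ] [0.3801 0.3099 0.008 ] [0.4989 0.3286 0.008 ] 0.2406083192982757 -171.02516248775967
side near end [0.382  0.3033 0.008 ]
side 72 [0.4976 0.3238 0.0288] [0.4802 0.3154 0.0243] [0.5167 0.3382 0.0369]
172.30555555555554 182.09722222222223 [0.4972 0.3226 0.03  ]
top 77 [0.5005 0.329  0.0317] [0.4822 0.318  0.0244] [0.5206 0.34   0.0389]
177.14285714285714 239.35064935064935 [0.5007 0.3294 0.03  ]
-169.3699359214909
```

Three pots in the trough at (291,239), (305,255) and (319,271), all upright. The bar's grip is at (0.4993,0.3268) with its axis at 8.5°. The jaw yaw needed is 98.5.

```bash
python3 -m pendant '[-5,29,0,0.3,1,9.9,50,-5,29,0,0,0,9.9,50,-5,29,0,0,0,9.9,50,-5,29,0,0,0,9.9,50,-5,29,0,0,0,9.9,50,-5,29,0,0,0,9.9,50,-5,29,0,0,0,9.9,50,-4,28,0,0,0,9.9,50,-3,28,0,0,0,9.9,50,-2,24,0,0,0,9.9,50,0,0,0,0,0,0,50,0,0,0,0,0,0,50]'; python3 go.py .4993 .3268 .06 98.5 1
```

```text
time_s: 32.0
position: [0.5093, 0.3095, 0.2078]
tcp_rot: [0.642, 0.767, 0.003, 0.001]
ft_force: [0.1, -0.1, 0.5]
finger_gap: 0.05
pos [0.5093 0.3095 0.2078] d [ -10.    17.3 -147.8] rot [-0.16  0.31 -1.63] yaw 100.1 j6 -1.33 F [ 0.1 -0.1  0.5] gap 0.05 t 32.0
```

```bash
python3 -m pendant '[-10,17,-40,0,0.3,-1.6,45,0,0,-50,0,0,0,45,0,0,-50,0,0,0,45,0,0,0,0,0,0,45]' 60; python3 go.py .4993 .3268 .012 98.5 1
```

```text
time_s: 32.5
position: [0.5025, 0.3214, 0.067]
tcp_rot: [0.659, 0.752, 0.003, 0.001]
ft_force: [-0.7, -0.0, 1.1]
finger_gap: 0.0448
pos [0.5025 0.3214 0.067 ] d [ -3.2   5.4 -55. ] rot [-0.17  0.25  0.91] yaw 97.6 j6 -1.27 F [-0.7 -0.   1.1] gap 0.0448 t 32.5
```

```bash
python3 -m pendant '[-4,5,-15,0,0.3,0.9,45,0,1,-14,0,0,0,45,0,0,0,0,0,0,45]' 60; python3 go.py .4993 .3268 .012 98.5 1;python3 -c "
from h import *
snap('10',{'side':(120,120,260,240),'top':(160,180,260,290)},5)"
```

```text
time_s: 32.88
position: [0.5024, 0.3282, 0.0417]
tcp_rot: [0.654, 0.757, 0.004, 0.0]
ft_force: [-0.3, 1.5, -0.4]
finger_gap: 0.0449
pos [0.5024 0.3282 0.0417] d [ -3.1  -1.4 -29.7] rot [-0.35  0.33  0.14] yaw 98.4 j6 -1.27 F [-0.3  1.5 -0.4] gap 0.0449 t 32.88
```

View pics/side10z.png

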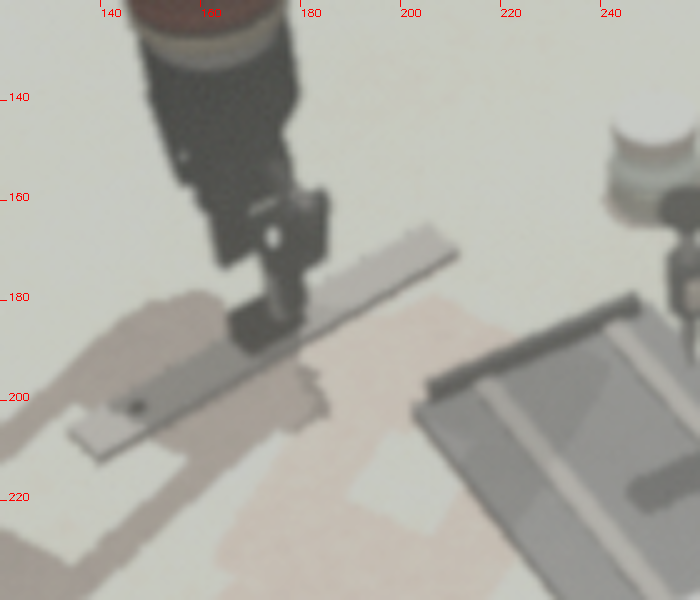

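The near finger comes down on the −y side of the block at (172,185). Continuing down.

```bash
python3 -m pendant '[-4,-2,-14,-0.3,0.3,0,45,-1,0,-10,0,0,0,45,0,0,0,0,0,0,45]' 60; python3 go.py .4993 .3268 .013 98.5 1
```

```text
time_s: 33.35
position: [0.4983, 0.3268, 0.0184]
tcp_rot: [0.654, 0.757, 0.002, 0.001]
ft_force: [-0.3, 0.8, 0.3]
finger_gap: 0.0451
pos [0.4983 0.3268 0.0184] d [ 1.  -0.  -5.4] rot [-0.12  0.2   0.12] yaw 98.4 j6 -1.27 F [-0.3  0.8  0.3] gap 0.0451 t 33.35
```

```bash
python3 -m pendant '[0.5,0,-5.5,0,0,0,35,0,0,0,0,0,0,28,0,0,0,0,0,0,24,0,0,0,0,0,0,24]' 60; python3 go.py .4993 .3268 .012 98.5 1
```

```text
time_s: 33.85
position: [0.4992, 0.3272, 0.0128]
tcp_rot: [0.654, 0.757, 0.002, 0.001]
ft_force: [-0.2, -1.0, 0.2]
finger_gap: 0.0239
pos [0.4992 0.3272 0.0128] d [ 0.1 -0.4 -0.8] rot [-0.15  0.23  0.12] yaw 98.4 j6 -1.27 F [-0.2 -1.   0.2] gap 0.0239 t 33.85
```

```bash
python3 -m pendant '[0,0,0,0,0,0,15,0,0,0,0,0,0,15,0,0,0,0,0,0,15,0,0,0,0,0,0,15]' 60; python3 go.py .4993 .3268 .012 98.5 1; python3 -m pendant '[0,0,15,0,0,0,15,0,0,30,0,0,0,15,0,0,0,0,0,0,15]'; python3 go.py .4993 .3268 .012 98.5 1;python3 -c "
from h import *
snap('11',{'side':(120,100,260,240),'top':(160,180,260,290)},5)"
```

```text
time_s: 34.35
position: [0.4994, 0.3273, 0.0132]
tcp_rot: [0.654, 0.757, 0.003, 0.001]
ft_force: [-0.3, 0.3, -0.3]
finger_gap: 0.0188
pos [0.4994 0.3273 0.0132] d [-0.1 -0.5 -1.2] rot [-0.16  0.27  0.12] yaw 98.4 j6 -1.27 F [-0.3  0.3 -0.3] gap 0.0188 t 34.35
time_s: 34.72
position: [0.4988, 0.3268, 0.0598]
tcp_rot: [0.654, 0.757, 0.002, 0.001]
ft_force: [1.2, -0.8, -2.1]
finger_gap: 0.0185
pos [0.4988 0.3268 0.0598] d [  0.5   0.  -47.8] rot [-0.11  0.19  0.12] yaw 98.4 j6 -1.27 F [ 1.2 -0.8 -2.1] gap 0.0185 t 34.73
```

View pics/side11z.png

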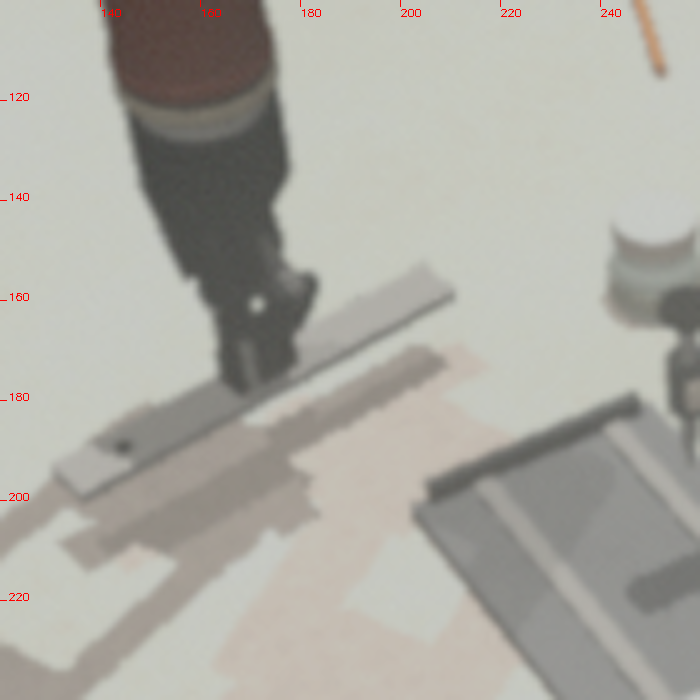

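The bar is lifted level, with the underside 13 mm below the TCP. Carrying it round in front of the stand.

```bash
python3 -m pendant '[-5,0,45,0,0,0,15,-5,-10,60,0,0,0,15,-5,-35,60,0,0,0,15,-5,-42,20,0,0,-9.9,15,-5,-42,0,0,0,-9.9,15,-5,-42,0,0,0,-9.9,15,-5,-42,0,0,0,-9.9,15,-5,-42,0,0,0,-9.9,15,0,-42,0,0,0,-9.9,15,0,-42,0,0,0,-9.9,15,0,-42,0,0,0,-9.9,15,0,0,0,0,0,0,15]'; python3 go.py .635 -.0925 .12 -.5 1
```

```text
time_s: 36.33
position: [0.4446, -0.0656, 0.2239]
tcp_rot: [0.989, 0.145, -0.008, -0.01]
ft_force: [-1.2, 0.4, -2.8]
finger_gap: 0.0186
pos [ 0.4446 -0.0656  0.2239] d [ 190.4  -26.9 -103.9] rot [ -1.19  -0.93 -17.14] yaw 16.6 j6 -0.62 F [-1.2  0.4 -2.8] gap 0.0186 t 36.33
```

```bash
python3 -m pendant '[10,-10,0,-0.6,-0.5,-8.6,15,20,-15,0,-0.6,-0.5,-8.6,15,35,-2,0,0,0,0,15,40,0,-10,0,0,0,15,40,0,-20,0,0,0,15,30,0,-20,0,0,0,15,10,0,0,0,0,0,15,0,0,0,0,0,0,15,0,0,0,0,0,0,15]'; python3 go.py .635 -.0925 .12 -.5 1
```

```text
time_s: 37.45
position: [0.63, -0.0846, 0.1635]
tcp_rot: [1.0, -0.002, -0.006, -0.003]
ft_force: [-0.4, 0.6, -2.5]
finger_gap: 0.0186
pos [ 0.63   -0.0846  0.1635] d [  5.   -7.9 -43.5] rot [-0.38 -0.71 -0.22] yaw -0.3 j6 -0.26 F [-0.4  0.6 -2.5] gap 0.0186 t 37.45
```

```bash
python3 -m pendant '[4,-6,-20,-0.4,-0.7,-0.2,15,1,-2,-25,0,0,0,15,0,0,-8,0,0,0,15,0,0,0,0,0,0,15]'; python3 go.py .635 -.0925 .10 -.5 1;python3 -c "
from h import *
snap('12',{'side':(230,170,370,300),'top':(250,160,370,250)},5)"
```

```text
time_s: 37.95
position: [0.6347, -0.0932, 0.1151]
tcp_rot: [1.0, -0.004, 0.003, 0.001]
ft_force: [-0.4, -0.6, -2.2]
finger_gap: 0.0187
pos [ 0.6347 -0.0932  0.1151] d [  0.3   0.7 -15.1] rot [ 0.13  0.37 -0.02] yaw -0.5 j6 -0.26 F [-0.4 -0.6 -2.2] gap 0.0187 t 37.95
```

View pics/side12z.png

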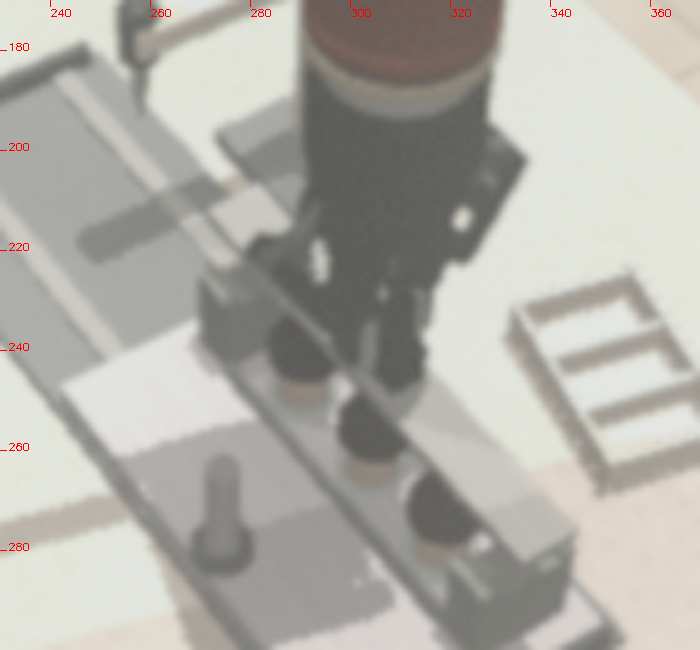

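View pics/top12z.png

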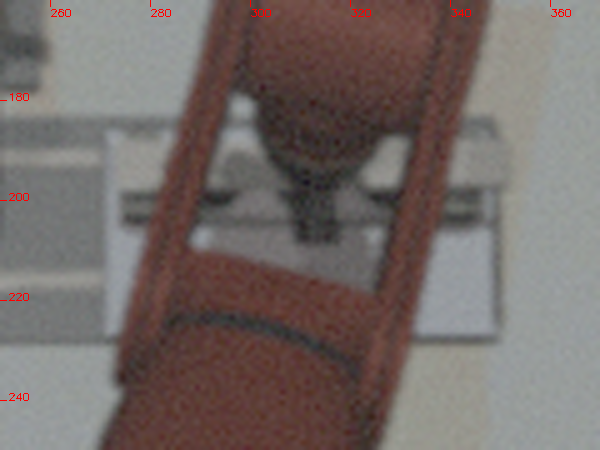

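```bash
python3 - <<'E'
from h import *
c=np.array([.6347,-.0932,0]);a=np.radians(-.5)
for n in("side","top"):
  for x,y in((-.015,-.12),(.015,-.12),(-.015,.12),(.015,.12)):
    print(n,x,y,proj(n,c+[x*np.cos(a)-y*np.sin(a),y*np.cos(a)+x*np.sin(a),.110]).round(1))
print(onz("top",347.3,188,.11),onz("top",347.3,197,.11),onz("side",343.2,275.5,.11),onz("side",332,283,.11))
E
```

```text
side -0.015 -0.12 [333.3 280.4]
side 0.015 -0.12 [344.7 274. ]
side -0.015 0.12 [270.8 210. ]
side 0.015 0.12 [281.5 205. ]
top -0.015 -0.12 [350.3 196.7]
top 0.015 -0.12 [350.  187.1]
top -0.015 0.12 [271.3 196.8]
top 0.015 0.12 [271.3 187.1]
[ 0.64579926 -0.20489903  0.11      ] [ 0.6179223  -0.20405194  0.11      ] [ 0.64367225 -0.2146182   0.11      ] [ 0.61220653 -0.21681672  0.11      ]
```

The observed bar ends agree with the expected projection to within about 2 px. Lowering into the notches.

```bash
python3 -m pendant '[0,0,-10,0,0.3,0,15,0,0,-10,0,0,0,15,0,0,-6,0,0,0,15,0,0,0,0,0,0,15]'; python3 go.py .635 -.0925 .0822 -.5 1; for i in 1 2 3; do python3 -m pendant '[0,0,-1.5,0,0,0,15]' | sed -n '2p;4p';done
```

```text
time_s: 38.55
position: [0.6361, -0.0933, 0.0896]
tcp_rot: [1.0, -0.004, 0.002, 0.002]
ft_force: [-0.5, 0.4, -2.8]
finger_gap: 0.0186
pos [ 0.6361 -0.0933  0.0896] d [-1.1  0.8 -7.4] rot [ 0.19  0.25 -0.04] yaw -0.5 j6 -0.26 F [-0.5  0.4 -2.8] gap 0.0186 t 38.55
position: [0.6363, -0.0934, 0.0882]
ft_force: [-0.3, 0.8, -1.8]
position: [0.6364, -0.0934, 0.0867]
ft_force: [-0.4, 0.7, -0.9]
position: [0.6365, -0.0934, 0.0853]
ft_force: [-0.4, -0.4, -2.5]
```

```bash
python3 -m pendant '[-1.5,0,-1,0,0,0,15]' | sed -n '2p;4p'; for i in 1 2 3 ; do python3 -m pendant '[0,0,-1.2,0,0,0,15]' | sed -n '2p;4p';done
```

```text
position: [0.6351, -0.0934, 0.0843]
ft_force: [-0.4, -0.5, -1.4]
position: [0.6351, -0.0935, 0.0832]
ft_force: [0.5, -0.7, -2.3]
position: [0.6351, -0.0935, 0.0822]
ft_force: [-2.5, 1.5, 4.9]
position: [0.6352, -0.0935, 0.0822]
ft_force: [-5.8, 1.1, 10.3]
```

Seated at 0.0822, exactly the predicted notch height (on the lips it would read 0.087). Releasing and lifting.

```bash
python3 -m pendant '[0,0,0.5,0,0,0,30,0,0,0,0,0,0,40,0,0,0,0,0,0,40,0,0,20,0,0,0,40,0,0,40,0,0,0,40,0,0,50,0,0,0,60,-40,-20,10,0,0,9,60,-50,-20,0,0,0,9,60,-40,-30,0,0,0,9,60,0,0,0,0,0,0,60]'; python3 go.py .5465 -.092 .15 89.5 1;python3 -c "
from h import *
snap('13',{'side':(230,170,370,300),'top':(220,160,370,250)},5)"
```

```text
time_s: 40.67
position: [0.5048, -0.1659, 0.2175]
tcp_rot: [0.971, 0.238, 0.009, 0.005]
ft_force: [0.5, 0.1, 0.5]
finger_gap: 0.0602
pos [ 0.5048 -0.1659  0.2175] d [ 41.7  73.9 -67.5] rot [-0.3   1.21 61.96] yaw 27.5 j6 -0.95 F [0.5 0.1 0.5] gap 0.0602 t 40.67
```

View pics/side13z.png

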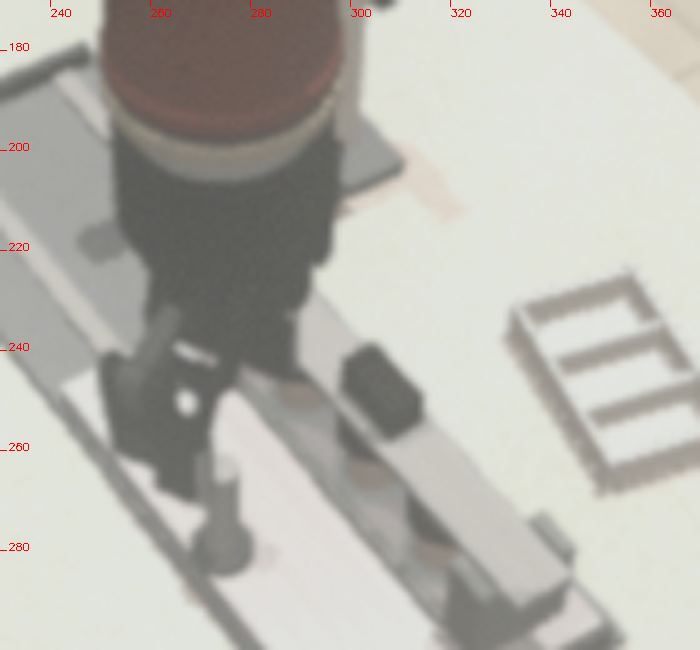

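View pics/top13z.png

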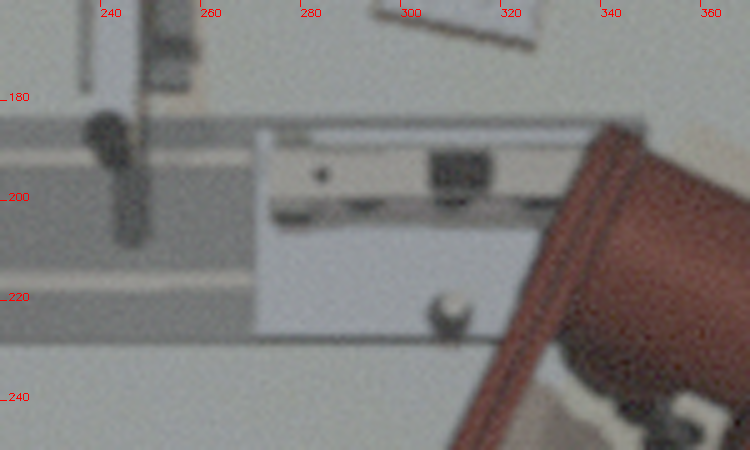

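```bash
python3 - <<'E'
from h import *
np.set_printoptions(precision=4,suppress=True)
p,d=load("top",13);g=p.max(2).astype(float)
w=np.clip(120-g[190:201,276:289],0,None);w[w<w.max()*.4]=0
v,u=np.mgrid[190:201,276:289];c=((w*u).sum()/w.sum(),(w*v).sum()/w.sum());print(c,onz("top",*c,.077))
for t in(0,4,7):
  p,d=load("top",t);m=(p.max(2)<62);m2=np.zeros_like(m);m2[178:194,234:247]=m[178:194,234:247]
  v,u=np.nonzero(m2);print(t,len(u),(u.min()+u.max())/2,(v.min()+v.max())/2,onz("top",u.mean(),v.mean(),.195))
p,d=load("side",0);crop(p,(235,145,285,205),"pics/tip.png",12)
p,d=load("top",0);crop(p,(225,170,265,215),"pics/tipt.png",12)
E
```

```text
(np.float64(283.3074307916464), np.float64(196.78436134045654)) [ 0.6265 -0.0095  0.077 ]
0 111 240.0 187.5 [0.6328 0.1111 0.195 ]
4 102 240.5 187.5 [0.6328 0.11   0.195 ]
7 96 241.0 188.0 [0.6322 0.1102 0.195 ]
```

View pics/tip.png

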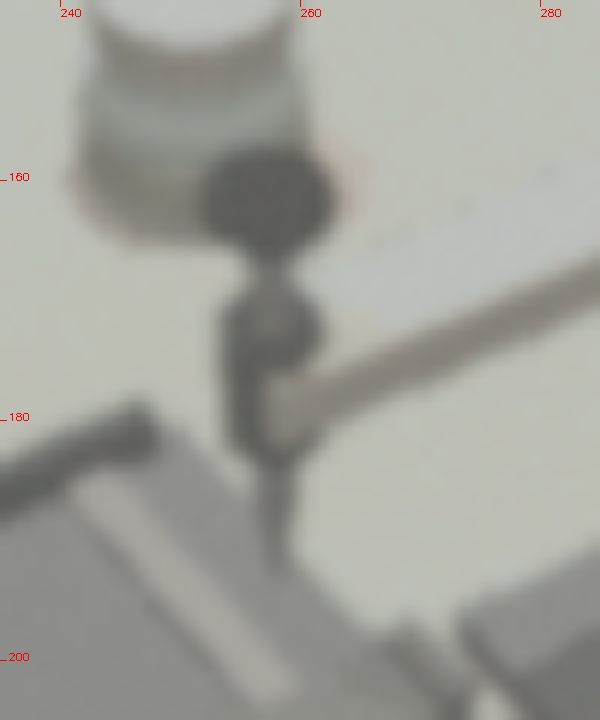

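View pics/tipt.png

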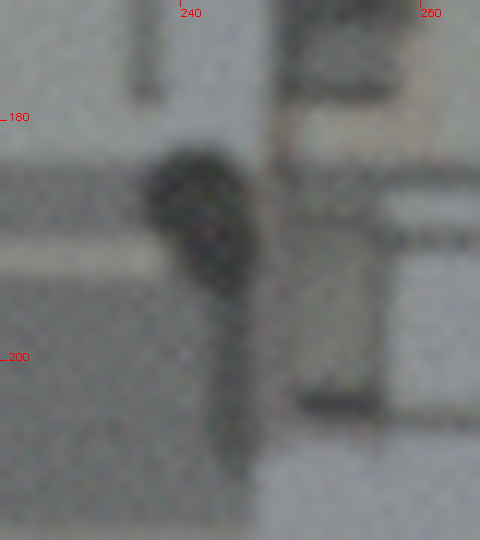

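```bash
python3 - <<'E'
from h import *
np.set_printoptions(precision=4,suppress=True)
print("tip side",onz("side",258,192.7,.089),"head side",onz("side",257.3,161.5,.195))
print("head top",onz("top",241.5,187.3,.195))
print("dot top",onz("top",282.4,195,.077),onz("top",282.4,195,.077)-[0,.00175,0])
print("bar grip top", onz("top",310.3,194.5,.099))
E
```

```text
tip side [0.6376 0.1105 0.089 ] head side [0.6354 0.1069 0.195 ]
head top [0.6337 0.1102 0.195 ]
dot top [ 0.6322 -0.0068  0.077 ] [ 0.6322 -0.0085  0.077 ]
bar grip top [ 0.6288 -0.0925  0.099 ]
```

```bash
python3 -m pendant '[7,12,0,0,1,10.3,60,7,12,0,0,0,10.3,60,7,12,0,0,0,10.3,60,7,12,0,0,0,10.3,60,7,12,0,0,0,10.3,60,7,12,0,0,0,10.3,60,0,0,-40,0,0,0,60,0,0,-40,0,0,0,60,0,0,0,0,0,0,60,0,0,0,0,0,0,60]' 40; python3 go.py .548 -.092 .056 89.5 1
```

```text
time_s: 42.02
position: [0.562, -0.0815, 0.1424]
tcp_rot: [0.699, 0.715, 0.006, 0.004]
ft_force: [-0.0, -0.7, 0.3]
finger_gap: 0.0598
pos [ 0.562  -0.0815  0.1424] d [-14.  -10.5 -86.4] rot [-0.23  0.82 -1.86] yaw 91.4 j6 -1.89 F [-0.  -0.7  0.3] gap 0.0598 t 42.02
```

```bash
python3 -m pendant '[-14,-10,0,-0.2,0.8,-1.9,60,0,0,-25,0,0,0,60,0,0,0,0,0,0,60]' 40; python3 go.py .548 -.092 .056 89.5 1
```

```text
time_s: 42.4
position: [0.5495, -0.0937, 0.1225]
tcp_rot: [0.712, 0.702, 0.001, 0.003]
ft_force: [-0.2, -1.0, 0.3]
finger_gap: 0.06
pos [ 0.5495 -0.0937  0.1225] d [ -1.5   1.7 -66.5] rot [0.15 0.32 0.3 ] yaw 89.2 j6 -1.87 F [-0.2 -1.   0.3] gap 0.06 t 42.4
```

```bash
python3 -m pendant '[-2,2,-25,0,0.3,0.3,60,-1,0,-25,0,0,0,60,-1,0,-15,0,0,0,60,0,0,0,0,0,0,60]' 40; python3 go.py .548 -.092 .056 89.5 1
```

```text
time_s: 42.9
position: [0.5493, -0.0948, 0.0641]
tcp_rot: [0.712, 0.703, 0.001, 0.006]
ft_force: [-0.5, 0.3, 0.4]
finger_gap: 0.0601
pos [ 0.5493 -0.0948  0.0641] d [-1.3  2.8 -8.1] rot [0.39 0.58 0.22] yaw 89.3 j6 -1.87 F [-0.5  0.3  0.4] gap 0.0601 t 42.9
```

```bash
python3 -m pendant '[-2,2.5,-8,0.4,0.6,0.2,60,0,0,0,0,0,0,40,0,0,0,0,0,0,30,0,0,0,0,0,0,20,0,0,0,0,0,0,20]' 40; python3 go.py .548 -.092 .056 89.5 1;python3 -m pendant '[0,0,0,0,0,0,10,0,0,0,0,0,0,10,0,0,0,0,0,0,10]'; python3 go.py .548 -.092 .056 89.5 1;
```

```text
time_s: 43.52
position: [0.5495, -0.0929, 0.059]
tcp_rot: [0.71, 0.704, 0.001, 0.002]
ft_force: [0.2, -0.3, -0.7]
finger_gap: 0.0197
pos [ 0.5495 -0.0929  0.059 ] d [-1.5  0.9 -3. ] rot [0.06 0.21 0.02] yaw 89.5 j6 -1.87 F [ 0.2 -0.3 -0.7] gap 0.0197 t 43.52
time_s: 43.9
position: [0.5495, -0.0918, 0.0592]
tcp_rot: [0.71, 0.704, 0.001, 0.001]
ft_force: [0.4, 2.2, 0.3]
finger_gap: 0.0146
pos [ 0.5495 -0.0918  0.0592] d [-1.5 -0.2 -3.2] rot [-0.02  0.22  0.  ] yaw 89.5 j6 -1.87 F [0.4 2.2 0.3] gap 0.0146 t 43.9
```

Post gripped at -0.0918, the stop position. Sliding gently by about 112 mm.

```bash
python3 -m pendant '[0,6,0,0,0,0,10,0,10,0,0,0,0,10,0,12,0,0,0,0,10,0.3,12,0,0,0,0,10,0,12,0,0,0,0,10,0.3,12,0,0,0,0,10,0,12,0,0,0,0,10,0.3,12,0,0,0,0,10,0,10,0,0,0,0,10,0,8,0,0,0,0,10,0,5,0,0,0,0,10,0,0,0,0,0,0,10]'; python3 go.py .5505 .026 .059 89.5 1;python3 -c "
from h import *
snap('14',{'side':(220,150,340,270),'top':(220,160,370,250)},5)"
```

```text
time_s: 45.4
position: [0.5503, 0.0262, 0.0592]
tcp_rot: [0.71, 0.704, 0.001, 0.002]
ft_force: [-0.2, -1.0, -0.5]
finger_gap: 0.0149
pos [0.5503 0.0262 0.0592] d [ 0.2 -0.2 -0.2] rot [ 0.11  0.23 -0.03] yaw 89.5 j6 -1.66 F [-0.2 -1.  -0.5] gap 0.0149 t 45.4
```

View pics/side14z.png

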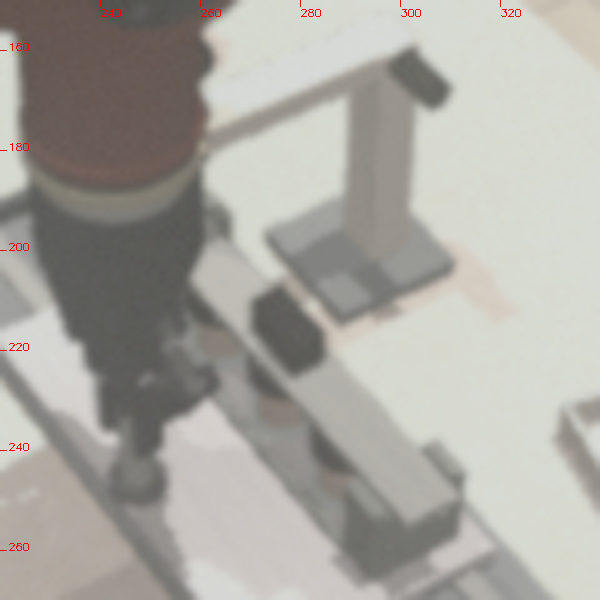

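View pics/top14z.png

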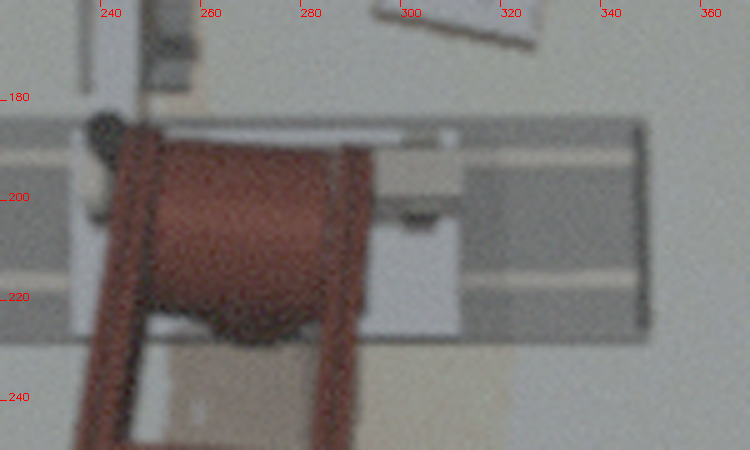

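Moved 118 mm, but the arm hides the dot. Releasing and backing away towards −x and −y to check.

```bash
python3 -m pendant '[0,0,0,0,0,0,30,0,0,0,0,0,0,45,0,0,0,0,0,0,45,0,0,30,0,0,0,45,0,0,50,0,0,0,30,-10,-15,50,0,0,0,20,-40,-40,20,0,0,0,10,-40,-45,0,0,0,0,0,-20,-50,0,0,0,0,0,0,-50,0,0,0,0,0,0,0,0,0,0,0,0]'; python3 go.py .634 .109 .25 0;python3 -c "
from h import *
snap('15',{'side':(220,140,320,240),'top':(220,160,320,230)},7)"
```

```text
time_s: 46.88
position: [0.4355, -0.1805, 0.2153]
tcp_rot: [0.71, 0.704, 0.0, 0.005]
ft_force: [-0.2, 0.4, -0.4]
finger_gap: 0.0001
pos [ 0.4355 -0.1805  0.2153] d [198.5 289.5  34.7] rot [ 5.800e-01  5.000e-02 -8.952e+01] yaw 89.5 j6 -2.12 F [-0.2  0.4 -0.4] gap 0.0001 t 46.88
```

View pics/side15z.png

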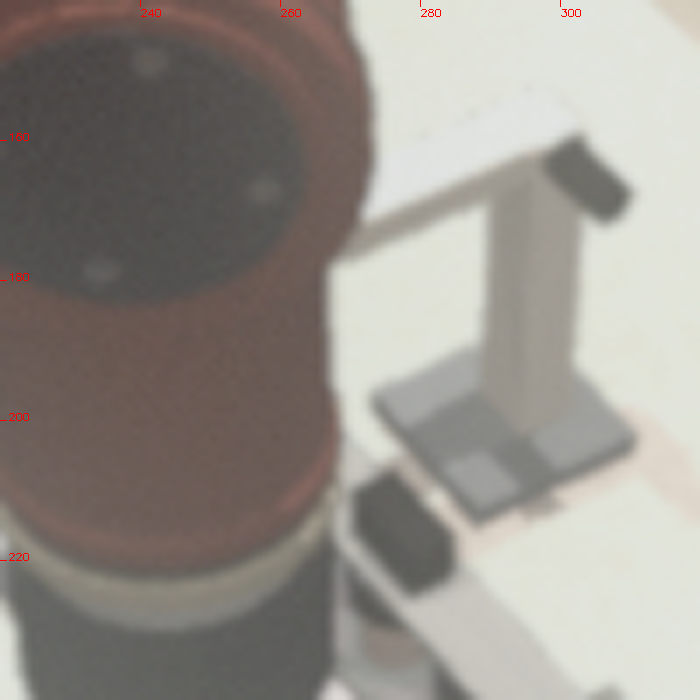

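View pics/top15z.png

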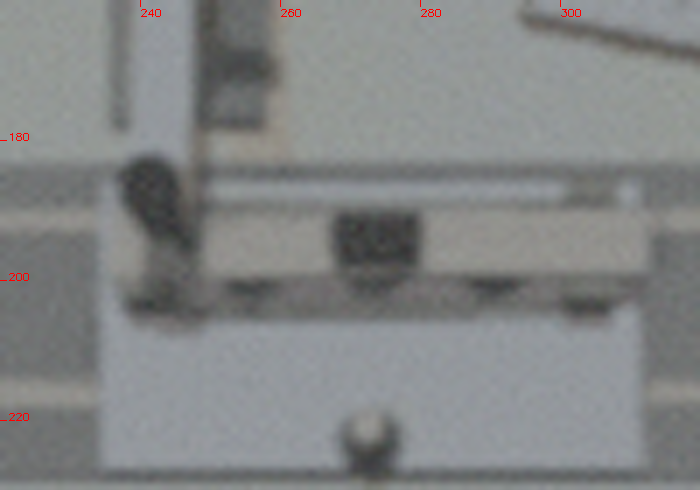

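Still blocked in the side view. I'll move further +y, in front of the stand but out of both sight lines.

```bash
python3 -m pendant '[-5,55,5,0.5,0,-9,0,-5,55,5,0,0,-9,0,0,55,5,0,0,-9,0,0,55,0,0,0,-9,0,0,55,0,0,0,-9,0,0,55,0,0,0,-9,0,10,55,0,0,0,-9,0,10,55,0,0,0,-9,0,0,0,0,0,0,-9,0,0,0,0,0,0,0,0]'; python3 go.py .634 .109 .25 0;python3 -c "
from h import *
snap('16',{'side':(220,140,320,240),'top':(220,160,320,230)},7)"
```

```text
time_s: 48.22
position: [0.4375, 0.2711, 0.2288]
tcp_rot: [0.996, 0.09, 0.003, 0.001]
ft_force: [-0.4, 0.5, -0.3]
finger_gap: 0.0001
pos [0.4375 0.2711 0.2288] d [ 196.5 -162.1   21.2] rot [  0.12   0.37 -10.32] yaw 10.3 j6 0.22 F [-0.4  0.5 -0.3] gap 0.0001 t 48.23
```

View pics/side16z.png

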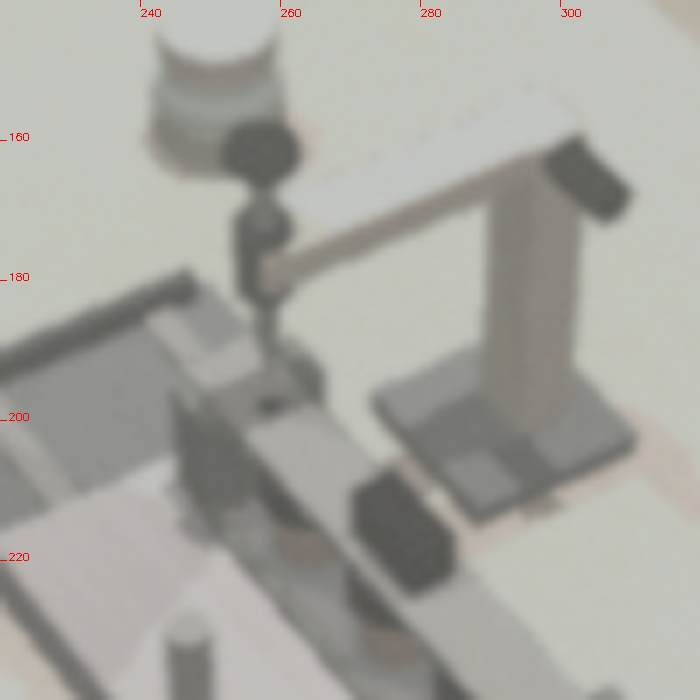

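```bash
python3 - <<'E'
from h import *
np.set_printoptions(precision=4,suppress=True)
p,d=load("side",16);crop(p,(243,180,273,208),"pics/tip2.png",22)
for tp in((258,192.7),(257.8,193.5)):
  t=onz("side",*tp,.089);print(t,"below:",proj("side",[t[0],t[1],.077]))
g=p.max(2).astype(float);w=np.clip(85-g[195:202,253:264],0,None);v,u=np.mgrid[195:202,253:264];print(g[190:203,252:265].astype(int));c=((w*u).sum()/w.sum(),(w*v).sum()/w.sum());print(c,onz("side",*c,.077))
h=onz("side",257.3,161.5,.195);print("head",h,proj("side",[*h[:2],.077]))
E
```

```text
[0.6376 0.1105 0.089 ] below: [258.0792 196.121 ]
[0.6356 0.1084 0.089 ] below: [257.8807 196.9208]
[[132 135 135 134 122  96  75  75  81  91  96 104 122]
 [134 136 135 134 127 102  84  83  79  78  77  80  93]
 [135 134 133 128 119 101  85  87  85  73  68  69  75]
 [133 128 121 109  99  90  86  90  90  79  68  66  68]
 [120 109 100  93  92  88  88  88  89  83  72  63  62]
 [ 99  94  91  89  90  88  86  85  84  80  76  69  62]
 [ 90  91  89  89  83  77  73  73  75  76  75  72  66]
 [ 90  89  89  87  77  61  55  57  65  74  79  85  83]
 [ 87  89  90  87  76  61  54  59  73  87  94 106 108]
 [ 81  87  90  89  86  79  78  86 100 112 116 118 118]
 [ 69  81  88  94 100 102 105 117 125 128 126 125 123]
 [ 63  71  86 104 121 126 127 132 132 133 133 132 132]
 [ 60  63  79 109 128 133 135 134 134 133 134 135 134]]
(np.float64(258.7683923705722), np.float64(197.15803814713897)) [0.637  0.1065 0.077 ]
head [0.6354 0.1069 0.195 ] [258.1272 197.3076]
```

View pics/tip2.png

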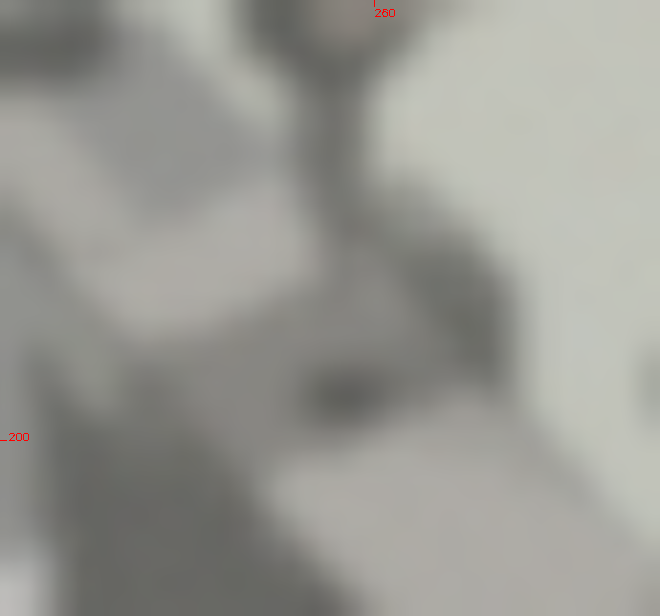

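```bash
python3 - <<'E'
from h import *
np.set_printoptions(precision=4,suppress=True)
for n in("top","side"):
  for t in(0,4,5,16):
    p,d=load(n,t);X=cloud(n,d)
    m=(X[...,0]>.665)&(X[...,0]<.74)&(X[...,1]>.07)&(X[...,1]<.15)&(X[...,2]>.148)&(X[...,2]<.164)
    q=X[m];print(n,t,len(q),q.mean(0),np.percentile(q[:,1],[2,98]),q[:,1].min(),q[:,1].max()) if len(q) else 0
# head top centroid from depth
    m=(abs(X[...,0]-.636)<.03)&(abs(X[...,1]-.11)<.03)&(X[...,2]>.187)&(X[...,2]<.205);q=X[m];print("   head",len(q),q.mean(0),(q.min(0)+q.max(0))/2) if len(q) else 0
p,d=load("top",0)
g=p.max(2).astype(int)
for v in(155,160,165,170,175):print(v,g[v,232:262])
for u in(236,237,246,247,248):print(u,onz("top",u,165,.155))
E
```

```text
top 0 213 [0.7021 0.1126 0.1565] [0.1005 0.1251] 0.10027289646767584 0.12521047390540743
   head 73 [0.637  0.1126 0.1959] [0.6376 0.113  0.1957]
top 4 218 [0.7022 0.1126 0.1562] [0.1005 0.125 ] 0.10036305449060429 0.12530855490650775
   head 73 [0.6371 0.1126 0.1957] [0.6379 0.113  0.1948]
top 5 217 [0.7024 0.1127 0.1563] [0.1005 0.1251] 0.1003432464384692 0.12538778029364467
   head 73 [0.6369 0.1125 0.1963] [0.6372 0.1131 0.197 ]
top 16 216 [0.7023 0.1126 0.1563] [0.1005 0.125 ] 0.10012824379041196 0.1254447903432634
   head 73 [0.637  0.1126 0.196 ] [0.6374 0.113  0.1959]
side 0 262 [0.7017 0.1078 0.1541] [0.096  0.1222] 0.09343958054268053 0.12350007778450267
   head 93 [0.6355 0.1089 0.1941] [0.6361 0.109  0.1928]
side 4 186 [0.7114 0.1053 0.1541] [0.095  0.1215] 0.0872701092468533 0.12331378108121926
side 5 163 [0.7161 0.1068 0.154 ] [0.0963 0.1224] 0.09408804659323311 0.12414255403668928
side 16 263 [0.7028 0.1078 0.1542] [0.0957 0.1231] 0.09348320129824139 0.1268446084212923
   head 95 [0.6353 0.109  0.1937] [0.6359 0.1107 0.193 ]
155 [ 98 100  98  90  84  68  77  90 100 105 104 109 104 105  99  75  50  31
  36  45  46  41  40  38  45  49  72  89  98  92]
160 [ 99 101  96  81  69  61  72  89 100 106 101 105 104 107 101  76  44  35
  35  46  53  53  57  52  56  52  67  86  90  96]
165 [ 99  99  99  82  67  66  76  89 101 103 102 106 100 108  99  75  47  37
  39  41  50  56  53  54  53  59  69  82  90  98]
170 [ 99 102  95  83  69  67  80  96 103 105 107 105 104 102  97  69  49  41
  39  35  40  36  32  30  31  40  43  58  83  92]
175 [100  96  97  81  67  64  80  97 102 102 108 100 106 110  97  74  50  46
  50  62  58  57  58  59  59  58  77  89  92  98]
236 [0.71   0.1307 0.155 ]
237 [0.71   0.1277 0.155 ]
246 [0.7097 0.1008 0.155 ]
247 [0.7096 0.0978 0.155 ]
248 [0.7096 0.0948 0.155 ]
```

```bash
python3 - <<'E'
from h import *
np.set_printoptions(precision=4,suppress=True)
p,d=load("top",13);g=p.max(2).astype(float);print(g[191:199,277:290].astype(int))
s=g[192:198,278:287];w=np.clip(88-s,0,None);v,u=np.mgrid[192:198,278:287];c=((w*u).sum()/w.sum(),(w*v).sum()/w.sum());print(c,onz("top",*c,.077)+[.001,.118,0])
print(onz("side",257.8,197.4,.077))
E
```

```text
[[100 104 101 102 102  98 100  97  99 102  96 101  99]
 [102 103 104 103 110 100 100  94 103  98 106 103 102]
 [104 105 108 105 105  96  88  73  79  98 106 102 101]
 [104 106 103 109  98  80  62  44  68  88 107 105 104]
 [106 102 105 101 102  82  57  42  64  89 103 103 103]
 [106 107 105 101 106  97  82  68  81  98 106 102 103]
 [102 105 105 107 104 105  98  94 103 103 100 106 109]
 [101 103 103  99 102 104 101  99  99 103 103  97  98]]
(np.float64(283.881679389313), np.float64(194.56870229007635)) [0.6345 0.1066 0.077 ]
[0.6346 0.1071 0.077 ]
```

```bash
python3 - <<'E'
from h import *
np.set_printoptions(precision=4,suppress=True)
for n in("top","side"):
    p,d=load(n,16);X=cloud(n,d)
    def st(name,x0,x1,y0,y1,z0,z1):
        m=(X[...,0]>x0)&(X[...,0]<x1)&(X[...,1]>y0)&(X[...,1]<y1)&(X[...,2]>z0)&(X[...,2]<z1);q=X[m]
        if len(q):print(n,name,len(q),q.mean(0),"y mid",(q[:,1].min()+q[:,1].max())/2,q[:,1].min(),q[:,1].max())
    st("grip",.60,.67,-.02,.07,.092,.11)
    st("post",.53,.57,0,.06,.078,.095)
    st("bar",.623,.645,-.15,-.02,.07,.085)
    st("head",.60,.67,.07,.15,.187,.205)
    g=p.max(2);m=(g<62)&(abs(X[...,0]-.635)<.015)&(abs(X[...,1]-.025)<.035)&(X[...,2]>.09);v,u=np.nonzero(m);print(n,"grip px",u.mean(),v.mean(),(u.min()+u.max())/2,onz(n,u.mean(),v.mean(),.099))
E
```

```text
top grip 90 [0.6344 0.022  0.1005] y mid 0.021988253819851665 0.0034668398749669108 0.04050966776473642
top post 22 [0.5509 0.0266 0.0872] y mid 0.025844570551631342 0.019679351900543235 0.03200978920271945
top bar 169 [ 0.6345 -0.0583  0.0784] y mid -0.05865135811389191 -0.0962870834205406 -0.021015632807243223
top head 73 [0.637  0.1126 0.196 ] y mid 0.11299908748710537 0.09992757996069454 0.1260705950135162
top grip px 273.13483146067415 193.0 273.0 [0.6346 0.0216 0.099 ]
side grip 123 [0.6326 0.0189 0.0981] y mid 0.020180831690013723 -0.001686457390511209 0.042048120770538655
side post 44 [0.5498 0.0232 0.0844] y mid 0.025244876588192633 0.016732118650659378 0.03375763452572589
side bar 258 [ 0.6341 -0.0619  0.0768] y mid -0.06080377848683888 -0.10108462703754029 -0.02052292993613747
side head 95 [0.6353 0.109  0.1937] y mid 0.11071238077442752 0.09547473508470217 0.12595002646415288
side grip px 276.8392857142857 214.58035714285714 277.0 [0.6301 0.0154 0.099 ]
```

Dot and tip measured against each other: the top view gives the dot about 6 mm short of the tip, the side view about 3 mm. I'll re-grip the post and shift by about 4.5 mm.

```bash
python3 -m pendant '[12,-20,-5,0,0.4,10,30,12,-30,-5,0,0,10,60,15,-35,-10,0,0,10,60,15,-35,-10,0,0,10,60,15,-35,-10,0,0,10,60,15,-30,0,0,0,10,60,10,-30,0,0,0,10,60,6,-20,0,0,0,9,60,0,0,0,0,0,0,60,0,0,0,0,0,0,60]' 40; python3 go.py .5495 .026 .059 89.5 1
```

```text
time_s: 49.58
position: [0.5374, 0.0231, 0.1897]
tcp_rot: [0.69, 0.724, 0.002, -0.001]
ft_force: [0.4, 0.6, -0.8]
finger_gap: 0.06
pos [0.5374 0.0231 0.1897] d [  12.1    2.9 -130.7] rot [-0.21  0.07 -3.22] yaw 92.7 j6 -1.73 F [ 0.4  0.6 -0.8] gap 0.06 t 49.58
```

```bash
python3 -m pendant '[12,3,-20,-0.2,0,-3.2,60,0,0,-40,0,0,0,60,0,0,-30,0,0,0,60,0,0,0,0,0,0,60]' 40; python3 go.py .5495 .026 .059 89.5 1
```

```text
time_s: 50.08
position: [0.5491, 0.0295, 0.0994]
tcp_rot: [0.712, 0.703, 0.002, 0.001]
ft_force: [0.2, -0.2, 0.3]
finger_gap: 0.0598
pos [0.5491 0.0295 0.0994] d [  0.4  -3.5 -40.4] rot [-0.05  0.25  0.22] yaw 89.3 j6 -1.65 F [ 0.2 -0.2  0.3] gap 0.0598 t 50.08
```

```bash
python3 -m pendant '[0,-3.5,-20,0,0,0.2,60,-1,0,-19,0,0,0,60,0,0,0,0,0,0,60]' 40; python3 go.py .5495 .026 .059 89.5 1
```

```text
time_s: 50.45
position: [0.5501, 0.0274, 0.0631]
tcp_rot: [0.71, 0.704, 0.004, 0.003]
ft_force: [-0.6, -0.3, 0.8]
finger_gap: 0.0602
pos [0.5501 0.0274 0.0631] d [-0.6 -1.4 -4.1] rot [-0.05  0.53  0.  ] yaw 89.5 j6 -1.66 F [-0.6 -0.3  0.8] gap 0.0602 t 50.45
```

```bash
python3 -m pendant '[-1,-1,-4,0,0.5,0,45,0,0,0,0,0,0,35,0,0,0,0,0,0,25,0,0,0,0,0,0,20,0,0,0,0,0,0,10,0,0,0,0,0,0,10,0,0,0,0,0,0,10]' 40; python3 go.py .5495 .0307 .059 89.5 1
```

```text
time_s: 51.32
position: [0.5513, 0.0264, 0.0622]
tcp_rot: [0.71, 0.704, 0.002, 0.002]
ft_force: [-0.2, 1.0, -0.1]
finger_gap: 0.0145
pos [0.5513 0.0264 0.0622] d [-1.8  4.3 -3.2] rot [-0.02  0.28  0.01] yaw 89.5 j6 -1.66 F [-0.2  1.  -0.1] gap 0.0145 t 51.33
```

```bash
python3 -m pendant '[0,2.5,0,0,0,0,10,0,2.2,0,0,0,0,10,0,0,0,0,0,0,10]' 40; python3 go.py .5495 .0307 .059 89.5 1
```

```text
time_s: 51.7
position: [0.5513, 0.0306, 0.0622]
tcp_rot: [0.71, 0.704, 0.001, 0.002]
ft_force: [-0.9, -0.9, 0.2]
finger_gap: 0.0147
pos [0.5513 0.0306 0.0622] d [-1.8  0.1 -3.2] rot [0.04 0.28 0.02] yaw 89.5 j6 -1.65 F [-0.9 -0.9  0.2] gap 0.0147 t 51.7
```

Now release and go back to the viewing pose at +y.

```bash
python3 -m pendant '[0,0,0,0,0,0,30,0,0,0,0,0,0,45,0,0,0,0,0,0,45,0,0,30,0,0,0,45,0,0,50,0,0,0,30,-20,10,55,0,0,-9,10,-30,45,10,0,0,-9,0,-30,50,0,0,0,-9,0,-30,50,0,0,0,-9,0,0,50,0,0,0,-9,0,0,50,0,0,0,-9,0,0,0,0,0,0,0,0]'; python3 go.py .636 .112 .25 0;python3 -c "
from h import *
snap('17',{'side':(235,150,285,210),'top':(220,160,320,230)},12)
for n in('top','side'):
    p,d=load(n,17);X=cloud(n,d)
    m=(abs(X[...,0]-.635)<.035)&(abs(X[...,1]-.025)<.045)&(X[...,2]>.092)&(X[...,2]<.11);q=X[m];print(n,len(q),q.mean(0),(q.min(0)+q.max(0))/2)
"
```

```text
time_s: 53.2
position: [0.4374, 0.2928, 0.2136]
tcp_rot: [0.957, 0.29, 0.006, 0.001]
ft_force: [0.0, 0.3, 0.0]
finger_gap: -0.0003
pos [0.4374 0.2928 0.2136] d [ 198.6 -180.8   36.4] rot [  0.08   0.71 -33.74] yaw 33.7 j6 -0.15 F [0.  0.3 0. ] gap -0.0003 t 53.2
top 90 [0.6342647  0.02788718 0.10035947] [0.63440066 0.02813586 0.10023578]
side 127 [0.63231039 0.02224157 0.09831206] [0.6337619  0.02458966 0.09809761]
```

View pics/side17z.png

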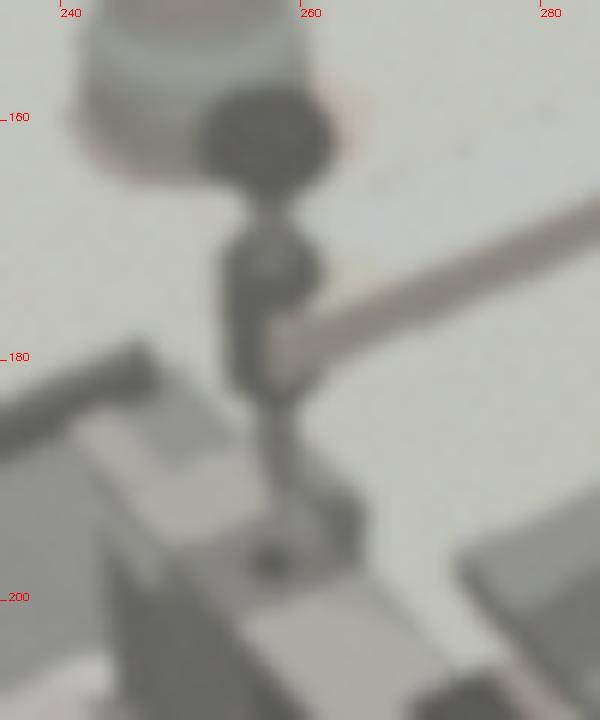

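View pics/side17.png

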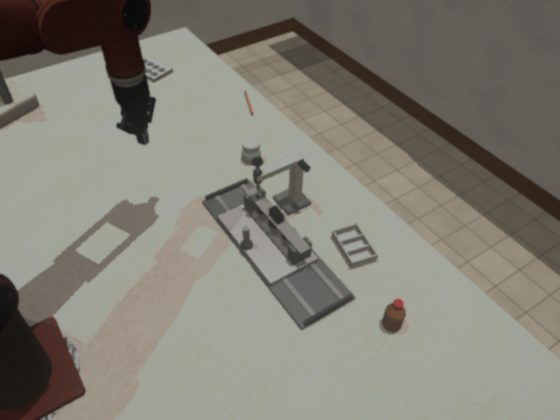

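The dot is now at (257.0,196.4). Straight below the tip is (257.9,196.2), and the top view agrees on y, so they are aligned to about 2 mm. Next the plunger.

```bash
python3 -m pendant '[0,0,30,0,0.7,0,0,30,-27,5,0,0,0,0,35,-31,0,0,0,0,0,35,-31,0,0,0,0,0,35,-31,0,0,0,0,0,35,-31,0,0,0,0,0,20,-20,0,0,0,0,0,0,0,0,0,0,0,0,0,0,0,0,0,0,0]'; python3 go.py .6365 .112 .21 33
```

```text
time_s: 54.42
position: [0.6318, 0.0982, 0.2487]
tcp_rot: [0.957, 0.289, -0.002, 0.001]
ft_force: [-0.4, 0.8, 0.5]
finger_gap: -0.0001
pos [0.6318 0.0982 0.2487] d [  4.7  13.8 -38.7] rot [ 0.13 -0.2  -0.61] yaw 33.6 j6 -0.55 F [-0.4  0.8  0.5] gap -0.0001 t 54.42
```

```bash
python3 -m pendant '[5,14,-15,0,0,0,0,0,0,-18,0,0,0,0,0,0,0,0,0,0,0,0,0,0,0,0,0,0]'; python3 go.py .6365 .112 .195 33;python3 -c "
from h import *
snap('18',{'side':(220,110,300,210),'top':(220,160,320,230)},6)"
```

```text
time_s: 54.92
position: [0.6347, 0.1155, 0.2124]
tcp_rot: [0.957, 0.291, -0.003, 0.0]
ft_force: [-0.2, -0.0, -0.2]
finger_gap: 0.0
pos [0.6347 0.1155 0.2124] d [  1.8  -3.5 -17.4] rot [ 0.11 -0.34 -0.83] yaw 33.8 j6 -0.53 F [-0.2 -0.  -0.2] gap 0.0 t 54.92
```

View pics/side18z.png

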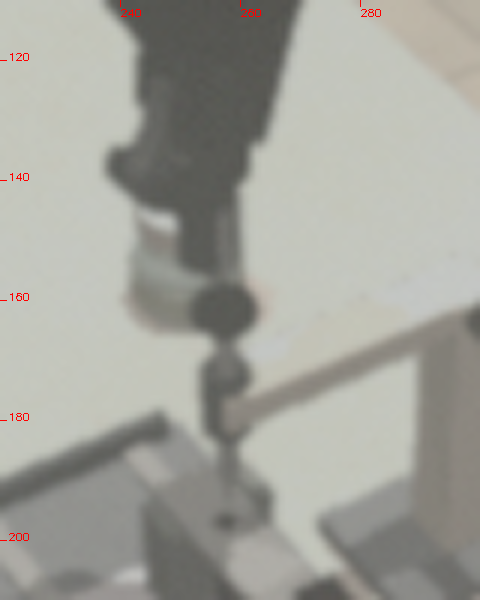

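The fingertips are over the head. Correcting y by −3 mm and lowering in small steps.

```bash
python3 -m pendant '[2,-3.5,-6,0,0,0,0,0,0,-6,0,0,0,0,0,0,0,0,0,0,0]'|sed -n '2p;4p'; for i in 1 2 3 4; do python3 -m pendant '[0,0,-2,0,0,0,0]' | sed -n '2p;4p';done
```

```text
position: [0.6374, 0.1112, 0.2006]
ft_force: [0.4, -0.6, 0.1]
position: [0.6376, 0.1111, 0.1988]
ft_force: [0.1, -0.6, 1.1]
position: [0.6377, 0.111, 0.1967]
ft_force: [-0.3, 0.3, -0.3]
position: [0.6377, 0.1111, 0.1948]
ft_force: [0.5, 0.0, 1.2]
position: [0.6378, 0.1111, 0.1929]
ft_force: [-0.5, 0.2, 2.6]
```

```bash
for i in 1 2 3 4 5 6 7; do python3 -m pendant '[0,0,-2,0,0,0,0]' | sed -n '2p;4p';done
```

```text
position: [0.6378, 0.1111, 0.1911]
ft_force: [-1.1, 0.5, 2.6]
position: [0.6378, 0.1111, 0.1893]
ft_force: [-1.1, -0.5, 2.7]
position: [0.6378, 0.1111, 0.1875]
ft_force: [-1.5, 0.2, 3.4]
position: [0.6378, 0.1111, 0.1857]
ft_force: [-2.4, -0.3, 4.3]
position: [0.6379, 0.1111, 0.1849]
ft_force: [-6.9, -0.7, 14.1]
position: [0.638, 0.1111, 0.1849]
ft_force: [-7.0, -1.0, 14.4]
position: [0.6379, 0.1111, 0.1849]
ft_force: [-7.3, -1.1, 12.8]
```

Fully down: hard stop at z=0.1849 with 14 N. A quick picture, then up.

```bash
python3 -c "
from h import *
snap('19',{'side':(235,150,285,210),'top':(220,160,320,230)},12)"; python3 -m pendant '[0,0,4,0,0,0,0,0,0,8,0,0,0,0,0,0,15,0,0,0,0,0,0,30,0,0,0,0,-30,0,20,0,0,8,0,-40,-10,0,0,0,8,10,-30,-20,0,0,0,8,30,0,-30,0,0,0,8,60,0,0,0,0,0,0,60]'; python3 go.py .549 .03 .1 89.5 1;python3 -c "
from h import *
snap('20',{'side':(220,140,300,220),'top':(220,160,320,230)},7)"
```

```text
time_s: 58.0
position: [0.5365, 0.0504, 0.2679]
tcp_rot: [0.835, 0.551, 0.002, 0.003]
ft_force: [0.9, 0.6, 0.1]
finger_gap: 0.0597
pos [0.5365 0.0504 0.2679] d [  12.5  -20.4 -167.9] rot [ 0.06  0.38 22.64] yaw 66.9 j6 -1.22 F [0.9 0.6 0.1] gap 0.0597 t 58.0
```

View pics/side19z.png

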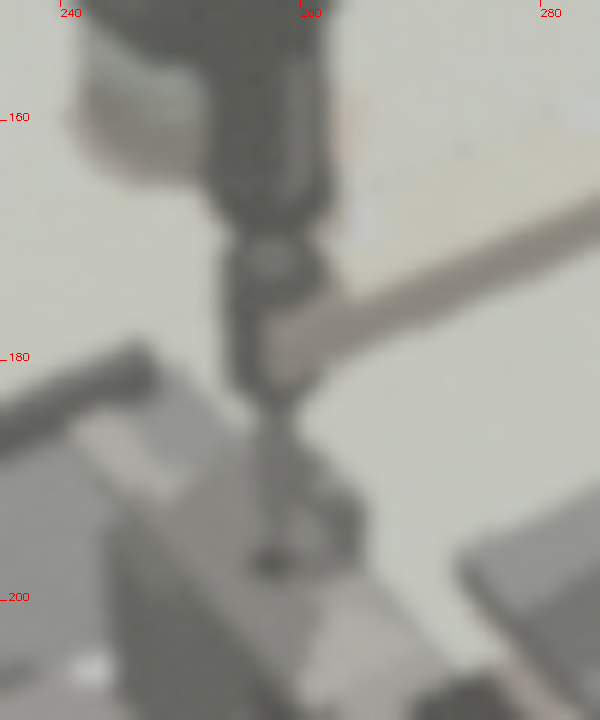

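View pics/side20z.png

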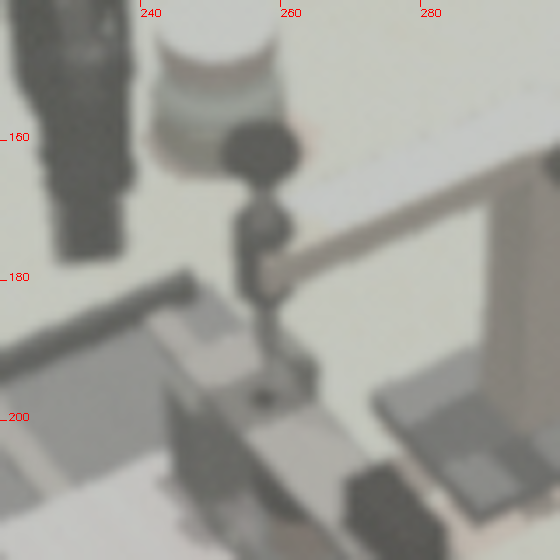

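When pressed, the tip met the dot at about (257,196). The plunger has since sprung back, with its head at (257,161). Gripping the post for the return.

```bash
python3 -m pendant '[6,-10,0,0,0.3,7.5,60,6,-10,-20,0,0,7.5,60,0,0,-40,0,0,7.5,60,0,0,-40,0,0,0,60,0,0,-20,0,0,0,60,0,0,0,0,0,0,60]' 40; python3 go.py .5495 .0306 .06 89.5 1
```

```text
time_s: 58.85
position: [0.5512, 0.0368, 0.1453]
tcp_rot: [0.708, 0.706, 0.002, 0.0]
ft_force: [0.7, 0.4, 1.0]
finger_gap: 0.0603
pos [0.5512 0.0368 0.1453] d [ -1.7  -6.2 -85.3] rot [-0.11  0.16 -0.3 ] yaw 89.8 j6 -1.65 F [0.7 0.4 1. ] gap 0.0603 t 58.85
```

```bash
python3 -m pendant '[-2,-6,-20,0,0,0,60,0,0,-30,0,0,0,60,0,0,-20,0,0,0,60,0,0,0,0,0,0,60]' 40; python3 go.py .5495 .0306 .06 89.5 1
```

```text
time_s: 59.35
position: [0.5538, 0.0329, 0.0791]
tcp_rot: [0.709, 0.705, 0.005, 0.003]
ft_force: [0.0, 0.2, 0.1]
finger_gap: 0.0599
pos [0.5538 0.0329 0.0791] d [ -4.3  -2.3 -19.1] rot [-0.13  0.6  -0.23] yaw 89.7 j6 -1.65 F [0.  0.2 0.1] gap 0.0599 t 59.35
```

```bash
python3 -m pendant '[-5,-2.5,-18,0,0.6,-0.2,60,-1,0,-2,0,0,0,50,0,0,0,0,0,0,40,0,0,0,0,0,0,30,0,0,0,0,0,0,20,0,0,0,0,0,0,10,0,0,0,0,0,0,10,0,0,0,0,0,0,10]' 40; python3 go.py .5495 .0306 .06 89.5 1
```

```text
time_s: 60.35
position: [0.5506, 0.0305, 0.0624]
tcp_rot: [0.71, 0.704, 0.003, 0.001]
ft_force: [0.4, -0.4, -0.0]
finger_gap: 0.0146
pos [0.5506 0.0305 0.0624] d [-1.1  0.1 -2.4] rot [-0.11  0.33 -0.  ] yaw 89.5 j6 -1.65 F [ 0.4 -0.4 -0. ] gap 0.0146 t 60.35
```

Gripped at the same y (0.0305), so the carriage did not move during the press. Drawing it back gently.

```bash
python3 -m pendant '[0,-5,0,0,0,0,10,0,-9,0,0,0,0,10,-0.3,-12,0,0,0,0,10,0,-12,0,0,0,0,10,-0.3,-12,0,0,0,0,10,0,-12,0,0,0,0,10,-0.3,-12,0,0,0,0,10,0,-12,0,0,0,0,10,0,-10,0,0,0,0,10,0,-7,0,0,0,0,10,0,-3,0,0,0,0,10,0,0,0,0,0,0,10]'; for i in 1 2 3; do python3 -m pendant '[0,-3,0,0,0,0,10]' | sed -n '2p;4p';done
```

```text
time_s: 61.85
position: [0.5499, -0.0831, 0.0624]
tcp_rot: [0.711, 0.704, 0.003, 0.001]
ft_force: [1.6, 1.2, -0.6]
finger_gap: 0.0141
position: [0.5499, -0.0858, 0.0624]
ft_force: [0.5, 3.0, -0.7]
position: [0.5498, -0.0886, 0.0623]
ft_force: [1.1, 3.1, -0.1]
position: [0.5498, -0.0916, 0.0623]
ft_force: [1.4, 2.3, -0.7]
```

```bash
for i in 1 2 3; do python3 -m pendant '[0,-2,0,0,0,0,10]' | sed -n '2p;4p';done;  python3 -m pendant '[0,0,0,0,0,0,30,0,0,0,0,0,0,45,0,0,0,0,0,0,45,0,0,30,0,0,0,45,0,0,50,0,0,0,30,-30,30,55,0,0,-9,10,-40,50,10,0,0,-9,0,-40,50,0,0,0,-9,0,-20,55,0,0,0,-9,0,0,55,0,0,0,-9,0,0,55,0,0,0,-9,0,0,0,0,0,0,0,0]';python3 -c "
from h import *
snap('21',{'side':(230,170,370,300),'top':(220,160,370,250)},5)"
```

```text
position: [0.5498, -0.0919, 0.0624]
ft_force: [1.9, 14.6, 2.4]
position: [0.5498, -0.0919, 0.0623]
ft_force: [1.4, 11.6, 2.1]
position: [0.5498, -0.0918, 0.0623]
ft_force: [1.0, 11.7, 1.2]
time_s: 64.1
position: [0.4214, 0.1903, 0.2082]
tcp_rot: [0.953, 0.303, 0.011, 0.002]
ft_force: [-0.2, -0.3, 0.0]
finger_gap: -0.0003
```

View pics/side21z.png

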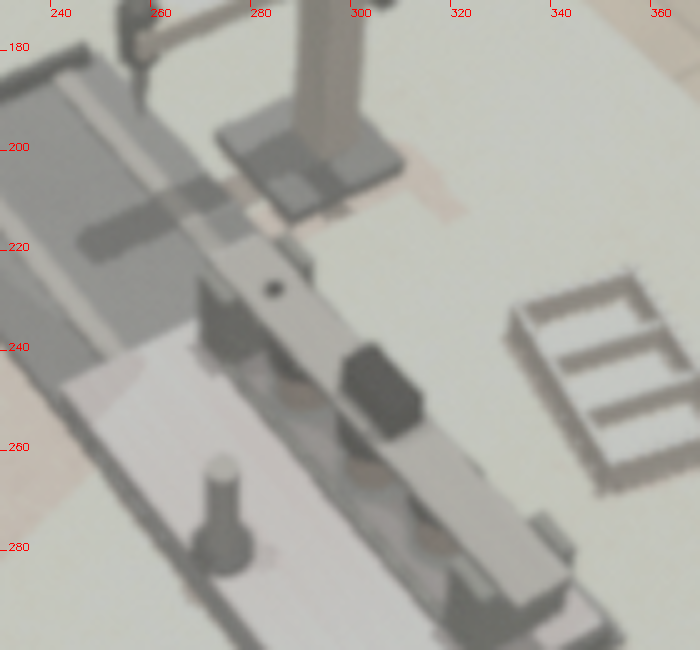

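View pics/top21z.png

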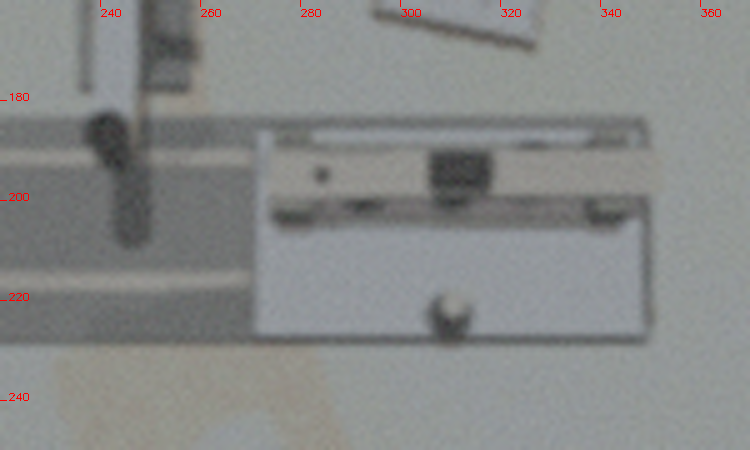

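View pics/top21.png

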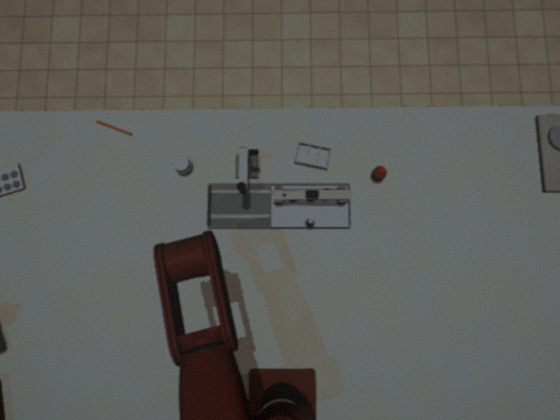

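The bar is seated, but the third pot seems to have shifted in the trough towards +x. Zooming in to compare before and after.

```bash
python3 - <<'E'
from h import *
a,_=load("side",13);b,_=load("side",21)
crop(a,(290,230,345,290),"pics/a.png",7);crop(b,(290,230,345,290),"pics/b.png",7)
cv2.imwrite("pics/ab.png",np.hstack([cv2.imread("pics/a.png"),cv2.imread("pics/b.png")]))
b,_=load("top",21);crop(b,(270,175,355,235),"pics/c.png",9)
E
```

```text
(no output)
```

View pics/ab.png

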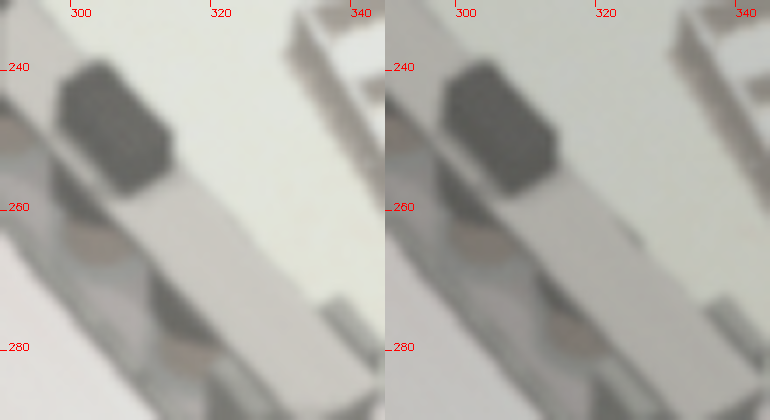

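View pics/c.png

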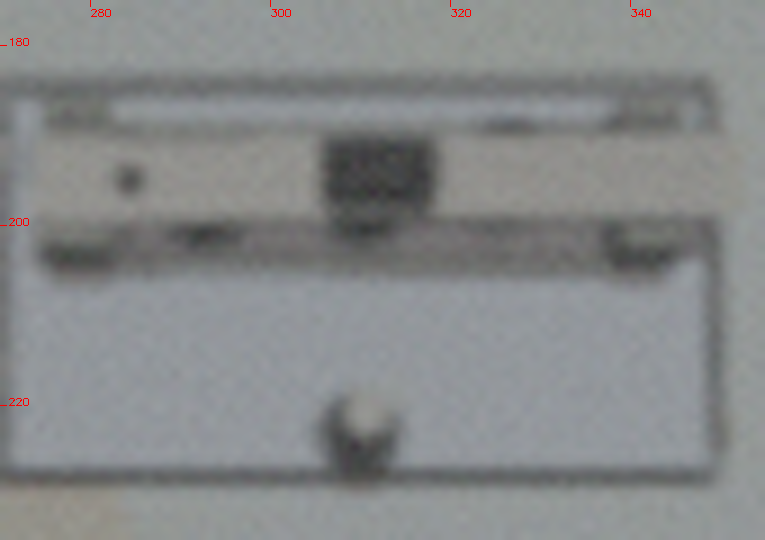

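```bash
python3 - <<'E'
from h import *
np.set_printoptions(precision=4,suppress=True)
for v in(188,188.5,189):print(onz("top",326,v,.066),end=" ")
print("bar edge",onz("top",326,189.3,.077))
print("side lid far edge",onz("side",325.0,262.5,.066),onz("side",326,265,.066))
for n in("top","side"):
    p,d=load(n,21);X=cloud(n,d)
    m=(X[...,0]>.645)&(X[...,0]<.68)&(X[...,1]>-.175)&(X[...,1]<-.11)&(X[...,2]>.045);q=X[m];print(n,len(q),q[:12])
    m=(X[...,0]>.59)&(X[...,0]<.622)&(X[...,1]>-.175)&(X[...,1]<-.10)&(X[...,2]>.035)&(X[...,2]<.068);q=X[m];print(n,"front",len(q),q.min(0) if len(q) else 0,q.max(0) if len(q) else 0)
# when was it moved
for t in(13,14,15,16,17,20):
    a,_=load("top",t);print(t,a[201:203,322:331].max(2).astype(int).tolist(),a[188:189,322:331].max(2).tolist())
E
```

```text
[ 0.6553 -0.144   0.066 ] [ 0.6537 -0.144   0.066 ] [ 0.6521 -0.1439  0.066 ] bar edge [ 0.649  -0.1429  0.077 ]
side lid far edge [ 0.6562 -0.1412  0.066 ] [ 0.6538 -0.1481  0.066 ]
top 29 [[ 0.6549 -0.1375  0.0682]
 [ 0.6556 -0.141   0.0646]
 [ 0.6558 -0.1442  0.0637]
 [ 0.6536 -0.1464  0.0742]
 [ 0.6515 -0.1311  0.0694]
 [ 0.6515 -0.1342  0.0696]
 [ 0.6519 -0.1376  0.0672]
 [ 0.6518 -0.1406  0.0678]
 [ 0.6521 -0.1439  0.0661]
 [ 0.6528 -0.1474  0.0622]
 [ 0.6521 -0.1503  0.0655]
 [ 0.6462 -0.1177  0.0811]]
top front 11 [ 0.6089 -0.1677  0.0353] [ 0.6218 -0.1007  0.0524]
side 36 [[ 0.6474 -0.1142  0.078 ]
 [ 0.6468 -0.1152  0.0758]
 [ 0.6475 -0.1178  0.078 ]
 [ 0.6452 -0.1208  0.0792]
 [ 0.6473 -0.1221  0.0755]
 [ 0.6462 -0.1236  0.0742]
 [ 0.6459 -0.1274  0.0784]
 [ 0.648  -0.1287  0.0747]
 [ 0.6463 -0.1343  0.0782]
 [ 0.6451 -0.1359  0.0772]
 [ 0.6475 -0.1367  0.0764]
 [ 0.6457 -0.1389  0.0764]]
side front 61 [ 0.616  -0.1524  0.0351] [ 0.6219 -0.1002  0.0675]
13 [[60, 59, 45, 34, 33, 31, 31, 32, 35], [66, 58, 53, 51, 47, 50, 48, 48, 45]] [[94, 96, 93, 89, 93, 92, 91, 91, 92]]
14 [[69, 69, 68, 74, 69, 71, 69, 69, 70], [66, 71, 74, 69, 71, 68, 65, 72, 69]] [[67, 68, 72, 72, 73, 74, 68, 75, 67]]
15 [[75, 67, 70, 68, 67, 71, 69, 74, 65], [66, 71, 68, 67, 70, 69, 65, 69, 72]] [[70, 71, 68, 72, 70, 68, 67, 71, 70]]
16 [[67, 71, 67, 67, 73, 72, 72, 70, 70], [71, 70, 69, 68, 72, 71, 73, 71, 73]] [[71, 70, 71, 71, 71, 74, 68, 75, 72]]
17 [[74, 69, 71, 70, 72, 75, 69, 76, 73], [66, 71, 72, 70, 73, 69, 71, 72, 74]] [[76, 69, 75, 70, 71, 70, 72, 72, 73]]
20 [[65, 61, 64, 62, 67, 71, 70, 68, 68], [60, 63, 64, 59, 64, 68, 69, 71, 71]] [[60, 64, 63, 66, 68, 69, 69, 71, 73]]
```

The third pot's lid edge is at x≈0.655, so its centre is about 0.6375, with its top at 0.066. It stands upright on the trough floor against the +x wall, within the play. Everything else is in place, so I'm handing in.

```bash
python3 -c "
from plant import r
print(r.sign_off(), r.sense()['time_s'])"
```

```text
the job is handed in; nothing more can be done
the job is handed in; nothing more can be done
```

I carried out the whole sequence in the order asked and handed the job in; the robot's clock read 64.1 s after the last move. No verdict was reported.

- **Loading:** I drew the carriage to its loading stop and stood the three pots present in the trough, gripping at 25 N. I then seated the bar in both notches with its dotted end towards the marking stand.
- **Marking:** I slid the carriage 118 mm, checked it, and moved it about 4 mm further to bring the dot under the tip. The plunger went fully down to a hard stop at 185 mm and sprang back up.
- **Return:** I drew the loaded carriage back until it met the stop again, at the same position as before (y = -0.0919 m, about 12–15 N).

**Last checks:** the bar is still in its notches with the dot towards the stand, and the plunger is up. The dropper bottle, jar and tray are where they were. The arm is clear of everything.

**What disagreed or moved:**
- **Dot alignment:** before the small correction, the two cameras disagreed on how far the dot was short of the tip, about 3 mm in one and 6 mm in the other. Afterwards both agreed along the slide. About 2 mm sideways remains, because the bar has play in its notches.
- **Third pot:** the -y end pot shifted a few millimetres during the return or just after it, or was knocked. It now rests near the trough's far wall. Its lid height of about 66 mm shows it is upright on the floor.

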